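# Release a roller from its inspection fixture and lay it in V-blocks

### The job

Flip the cam lever of the roller fixture open, upright or beyond, then ease the roller forward over the small lips and lower it down out of its open-ended slots. Lay it by its two axle ends in the pair of V-blocks, keeping hold of it until it is seated, then let go; leave the lever open, do not let the roller touch the table, and leave the other things alone.

Things in the scene. Friction and masses are not known exactly. Their poses are not given: they have to be found in the camera images.
- fixture: Fixed aluminium roller fixture. Origin on the table straight below the seated axle; x points to its back (away from the robot at yaw 0), y along the axle, z up. Fixture coordinates below are in mm in this frame. Two cheeks at |y| 62 to 74 carry the axle ends; between them front and underside are open. Posts behind at x 50 to 80, |y| 56 to 80; base plate 15 thick at x 20 to 120, |y| below 95.
- seat (a point): Centre of the seated axle, fixture (0, 0, 220). In each cheek the slot has its back wall at x 7, floor z 214, roof z 236 (the 12 mm axle can be lifted 10). It runs forward over a lip, top z 217, then straight down a drop leg 17 wide, open at its lower end. With its centre below z 175 the axle is clear of everything and can be taken away forward.
- slot_roof (a point): Front end of the slot roof, fixture (-60, 0, 236). Under it a steel guide, hand-set, alike on both sides, stays put but its setting is not reported: lip front edge at x -16 to -26, the drop leg's front wall always 17 mm ahead of that (x -33 to -43), reaching from the roof down to z 188. So feel: axle lifted 5 to 7, forward with a few newtons till it meets the front wall, back off 2, lower.
- beam_edge (a point): Middle of the lower front edge of a cross beam over the roller, fixture (50, 0, 296); the beam is 30 deep, 20 high, 160 wide. It blocks a gripper coming straight down: take the roller with the tool tilted 28 to 40 degrees, fingers pointing down and to the fixture's back, closing across the barrel's diameter.
- cam_lever (a joint): Cam lever, rad: 0 closed (arm level towards fixture -x; a steel nose hangs in the +y cheek's slot ahead of the axle and locks it), 1.57 arm upright, 1.9 end stop. Swings up and back about an axis along the fixture's y through x -10, z 254 mm. Stays where left; takes 0.35 N m (4 N at the grip). Starts at 0 to 0.12; above 1.4 it is open and the axle free.
- lever_grip (a point): Centre of the black cross-grip at the lever's end: a cylinder 16 mm in diameter and 26 mm long, lying along the fixture's y at y 122 (outside the +y cheek), 88 mm from the lever's axis. Pinched by its two ends (fingers closing along the fixture's y) it can turn between the fingers.
- roller: Loose roller, 0.28 to 0.52 kg: aluminium barrel 36 mm in diameter, 110 mm long, with a steel axle 12 mm in diameter, 156 mm long overall. Origin at its centre, y along the axle; it may be turned about that axis.
- cradle: Fixed pair of steel V-blocks on a plate 80 x 170 x 12 mm. Origin on the table under its middle; y along the axle to be laid in. Blocks at |y| 60 to 76 mm, 90 degree Vs 27 mm wide at the mouth, rims 80 mm high, free space between. The seated axle's centre is 75 mm above the origin; the barrel has 5 mm play lengthwise between the blocks; either end may be at +y.
- ref_sphere: Bystander: reference ball of 25 mm on a steel stand 48 mm in diameter, 100 mm high. Origin under its foot.
- chuck: Bystander: three-jaw chuck lying on its back, 150 mm in diameter, 84 mm high. Origin under its middle.
- wrench: Bystander: wrench 140 mm long lying flat. Origin under its middle.
Things that resemble listed ones, but are neither listed nor needed, are in the scene too. What is meant by the roller is not green, and is the smaller of those in its own colour.

How it is judged:
On the way, in this order (a step that is already met when the one before it is completed fails the run):
1. the lever is flipped open (above 1.4 rad) with the roller still in its seat (value of joint cam_lever above 1.4 rad and z of roller in the frame of fixture above 0.21 m and x of roller in the frame of fixture above -0.02 m), for 0.1 s.
2. held in the fingers, the roller is lowered below the slots' open ends (centre more than 37 mm below its seat and not yet taken away), lever open (value of joint cam_lever above 1.4 rad and z of roller in the frame of fixture between 0.08 and 0.183 m and x of roller in the frame of fixture above -0.12 m and contact force between the fingers and roller above 1 N), for 0.05 s.
3. the roller is seated in both V-blocks while still held (x of roller in the frame of cradle between -0.004 and 0.004 m and y of roller in the frame of cradle between -0.009 and 0.009 m and z of roller in the frame of cradle between 0.071 and 0.0785 m and angle between the y axis of roller and the y axis of cradle, either way round below 0.05 rad and contact force between the fingers and roller above 0.5 N), for 0.1 s.
At the end, for the whole second after the job is handed in: Roller at rest in both V-blocks: centre within 4 mm of the cradle's middle across the Vs, within 9 mm along them, 71 to 78.5 mm above the table, axle parallel to the Vs within 0.05 rad; let go; lever still open (above 1.4 rad) (value of joint cam_lever above 1.4 rad and x of roller in the frame of cradle between -0.004 and 0.004 m and y of roller in the frame of cradle between -0.009 and 0.009 m and z of roller in the frame of cradle between 0.071 and 0.0785 m and angle between the y axis of roller and the y axis of cradle, either way round below 0.05 rad and linear speed of roller below 0.01 m/s and angular speed of roller below 0.2 rad/s); the robot touches nothing.
It fails at once if the roller touches the table (contact force between roller and table above 0.3 N).
It fails at once if the reference sphere is disturbed (moved more than 15 mm) (distance of ref_sphere from where it was at the start of the episode above 0.015 m).
It fails at once if the chuck is disturbed (moved more than 15 mm) (distance of chuck from where it was at the start of the episode above 0.015 m).
It fails at once if the wrench is disturbed (moved more than 15 mm) (distance of wrench from where it was at the start of the episode above 0.015 m).
It also fails if it takes over 64 s, if anything falls off the work surface, if the arm or the gripper's body presses on something with over 40 N, if the wrist force passes 120 N, or if a joint passes its speed limit or range.

### The arm

A 7-joint arm with a two-finger parallel gripper is mounted at the origin on the work surface. World frame = base frame: x ahead of the robot, y to its left, z up, the work surface at z = 0. Lengths are in m, angles in rad, forces in N, time in s.
With the tool pointing down it reaches from about 0.4 to 0.85 m from the base axis. Payload 4.5 kg.
Tool frame: the origin (TCP) lies on the centre line of the jaws, within the pads' length; the fingertips stand 14 mm ahead of it and the grasp point (between the pads) lies 5 mm behind it (nose_length is the distance from the TCP to the fingertips, in m); x points along the fingers, y is the direction in which the jaws open and shut, and the axes are right-handed (so a half turn about x gives the same grasp; the last joint's range is limited). The gripper opens to 88 mm and grips with 3 to 60 N. Pads are 18 mm wide; open, the fingers measure 123 mm over their backs; the gripper's body (75 mm by 187 mm) begins 45 mm behind the grasp point.
Start: joints at [1.279, 0.689, -0.195, 1.565, 0.157, 0.902, -0.215], TCP at [0.2, -0.592, 0.253] pointing down, gripper open.
Joint ranges: [-3.01, 3.01], [-0.46, 2.08], [-1.47, 1.51], [0.13, 2.56], [-1, 4.14], [0.04, 2.09], [-2.66, 2.66]. Speed limits (rad/s): [2.57, 2.57, 3.14, 3.14, 3.14, 3.14, 3.14].

### API

Orientations are given as a unit quaternion [x, y, z, w].
In Python, from plant import get_state, snapshot, camera_params, finish_job, boxes_of, silhouettes, spot_point, nose_length gives the robot as it stands.
- The arm moves only by the tool apply_moves, never from a script. Its arguments are lists of equal length, an entry for each row: "delta_pos": the shift along the tool's x, y, z in cm, a list of three; "yaw": the turn about the tool's x in rad; "gripper": the opening in per cent of the stroke, from 0 (shut) to 100 (fully open). A call has 1 to 10 rows; each row is the pose to reach, as a shift and turn from the pose measured when the call began, along the tool's axes at that moment; what a row does not reach only later rows make up. A row lasts 1/12 s, in which the tool goes at most 41.7 mm and 7.16 degrees, less where a joint would pass 70% of its speed; a pose out of reach is approached as far as the arm can. A call with a gripper value outside its range is refused whole. The fingers move at their own pace and stop on an object; "force" is the grip in N (left out, the last holds). Time passes only in rows, so rows that repeat a pose let the fingers close. It gives the time, the measured TCP pose, the force and the opening at its end, in the units of the state.
- get_state(): the state, without advancing time (a new reading comes with each control period).
- snapshot(name): name is "scene" or "top"; returns the picture (420x560x3 uint8, red, green, blue); there is no depth.
- camera_params(name): a dict with "fovy" (degrees; the focal length in pixels is half the picture's height over the tangent of half this angle, whatever the lens; pixels are square), "cx", "cy" (the principal point, pixels), "dist" ([k1, k2, p1, p2, k3] as OpenCV has them; the pictures are not rectified), "position" and "orientation" of the camera in the world. Camera axes: x right, y down, z forward; pixel columns grow to the right and rows downward; lengths in m; the calibration is good to about 2 mm. A picture is of the moment at which its call begins. camera_params takes no time and is no camera call.
- finish_job(): hands the job in, once; it reports no verdict.
Trained networks look in the newest picture that a camera, given by its name, has taken for a name from the list of things; names that differ only in an ending like _2 or _b are one class to them, and where a whole thing is asked for, a point or a joint stands for the part that bears it (a point fixed in the world has none). Each returns a list of dicts, best first, with "score" (0 to 1); they miss things now and then, are a little off and sometimes report something else, mostly with a low value. They report only what shows in the picture. A call takes as long as a camera call. They do not tell look-alikes from the thing itself.
- boxes_of(thing, camera): "bbox" ([left, top, width, height] in pixels, round what is visible of it).
- silhouettes(thing, camera): "mask" (420x560 bool, what is visible of it) and "bbox" ([left, top, width, height] in pixels, round what is visible of it).
- spot_point(thing, camera): "pixel" ([column, row] in pixels: a listed point, or the origin of a listed thing).
The state is a dict: "clock": time; "q": joint angles; "qd": joint speeds; "joint_torque": joint torques, N m; "tool_pos": TCP position; "eef_rot": TCP orientation; "contact_force": force on the tool from outside, world axes, zero at the start; "moment": the same for the moment, N m; "opening": opening from 0.0 (shut) to 1.0 (fully open).
Only numpy, scipy, OpenCV 4.12 (cv2) and the standard library are available. Lean on these libraries where they do the work, as an engineer would, in place of code of your own. Each camera call takes 0.05 s, during which the arm holds its last target.

## Working session

There is one attempt and no reset: what is moved stays moved. The work goes in short steps, Python scripts to look and compute and a tool call to move; the robot and the scene stay as the last step left them, time stands still between calls to the robot, and variables do not carry over. Pictures are saved under pics/ and viewed, and the job is handed in when it is done.

Besides the shell and the picture viewer there is one more tool, called after ">>>" as a command line: name --pt "numbers of a row" for each row, then --argument value for the rest. apply_moves: Moves the arm, as the interface text tells. Its arguments: {"type":"object","properties":{"delta_pos":{"type":"array"},"yaw":{"type":"array"},"gripper":{"type":"array"},"force":{"type":"number"}},"required":["delta_pos","yaw","gripper"]}

```bash
ls; mkdir -p pics; python3 - <<'E'
from plant import *
import cv2
s=get_state();print({k:(v if not hasattr(v,'round') else v) for k,v in s.items()})
for n in("scene","top"):
    im=snapshot(n);cv2.imwrite(f"pics/{n}0.png",im[:,:,::-1]);print(n,camera_params(n))
E
```

```text
pics
{'clock': 0.0, 'q': array([ 1.27878503,  0.69001671, -0.1945139 ,  1.56637446,  0.15731624,
        0.902468  , -0.21510428]), 'qd': array([ 0.00051087,  0.0002834 , -0.00044453,  0.00029346, -0.00096542,
       -0.00133291,  0.00011257]), 'joint_torque': array([-4.30036762e-04, -5.27566409e+01, -1.26713421e+00, -1.53430957e+01,
       -5.27056865e-02,  6.53696159e-03,  1.93392320e-04]), 'tool_pos': array([ 0.19980258, -0.59155053,  0.25188147]), 'eef_rot': array([-0.69758241, -0.1153589 ,  0.69789586, -0.11407224]), 'contact_force': array([-0.74395159,  0.18962311, -0.45162716]), 'moment': array([-0.04893709,  0.03148823,  0.04835334]), 'opening': 0.9947759398124284}
scene {'fovy': 56.28275711567867, 'cx': 285.382754828051, 'cy': 216.6497578018726, 'dist': array([-0.07834772,  0.        ,  0.        ,  0.        ,  0.        ]), 'position': array([0.80883105, 0.52386326, 0.84086761]), 'orientation': array([ 0.27888362,  0.90233497, -0.31633113, -0.0891636 ])}
top {'fovy': 52.60886290310969, 'cx': 276.533988920796, 'cy': 209.6790323235277, 'dist': array([-0.05838372,  0.        ,  0.        ,  0.        ,  0.        ]), 'position': array([0.4061657 , 0.10248737, 1.09633488]), 'orientation': array([ 0.71339506, -0.69668211,  0.04918545, -0.05729158])}
```

View pics/scene0.png

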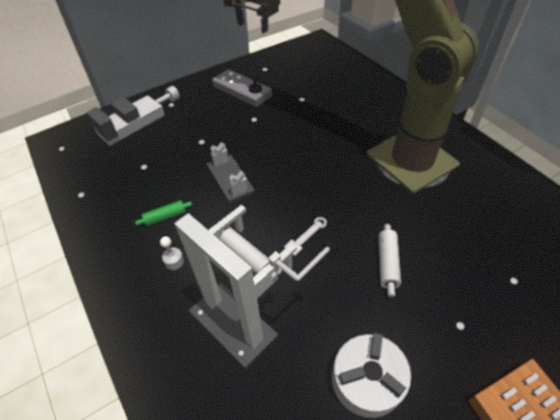

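View pics/top0.png

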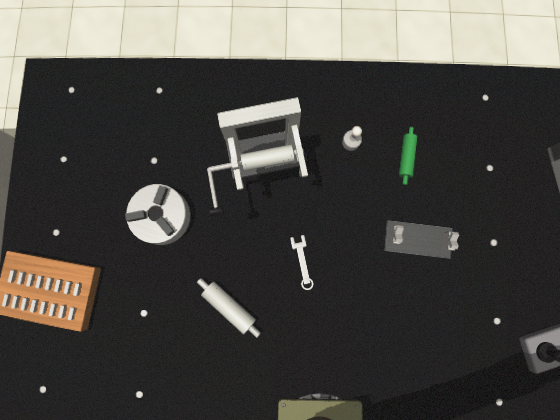

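```bash
cat > h.py <<'E'
import numpy as np, cv2
from scipy.spatial.transform import Rotation as R
from plant import *
def K(p,h=420):
    f=h/2/np.tan(np.radians(p['fovy'])/2); return np.array([[f,0,p['cx']],[0,f,p['cy']],[0,0,1.]])
CP={n:camera_params(n) for n in("scene","top")}
def proj(n,P):
    p=CP[n];Rw=R.from_quat(p['orientation']).as_matrix()
    P=np.atleast_2d(P).astype(float); c=(P-p['position'])@Rw
    return cv2.projectPoints(c,np.zeros(3),np.zeros(3),K(p),p['dist'])[0][:,0]
def ray(n,px):
    p=CP[n];Rw=R.from_quat(p['orientation']).as_matrix()
    u=cv2.undistortPoints(np.array([[px]],float),K(p),p['dist'])[0,0]
    d=Rw@np.array([u[0],u[1],1]);return p['position'],d/np.linalg.norm(d)
def at_z(n,px,z):
    o,d=ray(n,px);return o+d*(z-o[2])/d[2]
def tri(px):
    A=np.zeros((3,3));b=np.zeros(3)
    for n,q in px.items():
        o,d=ray(n,q);M=np.eye(3)-np.outer(d,d);A+=M;b+=M@o
    X=np.linalg.solve(A,b);return X,{n:(proj(n,X)[0]-q).round(1) for n,q in px.items()}
def fx(F,P): # F=(x,y,yaw), P in m
    P=np.atleast_2d(P).astype(float);c,s=np.cos(F[2]),np.sin(F[2])
    return np.c_[F[0]+c*P[:,0]-s*P[:,1],F[1]+s*P[:,0]+c*P[:,1],P[:,2]]
E
python3 - <<'E'
from h import *
for n in("scene","top"):
    snapshot(n)
    for t in("fixture","seat","slot_roof","beam_edge","lever_grip","roller","cradle","ref_sphere","chuck","wrench"):
        print(n,t,[(np.round(d['pixel'],1),round(d['score'],2)) for d in spot_point(t,n)])
print(get_state()['clock'])
E
```

```text
scene fixture []
scene seat []
scene slot_roof []
scene beam_edge [(array([222.1, 246.7]), 0.76)]
scene lever_grip [(array([330.8, 242.1]), 0.85)]
scene roller [(array([159.7, 212.9]), 0.84), (array([388.5, 258.2]), 0.74), (array([244.3, 250.1]), 0.69)]
scene cradle [(array([230.1, 175.1]), 0.67)]
scene ref_sphere [(array([172.4, 264. ]), 0.74)]
scene chuck [(array([366.6, 379.6]), 0.8)]
scene wrench [(array([307. , 237.6]), 0.73)]
top fixture []
top seat [(array([263.4, 155.8]), 0.74), (array([159.4, 212.5]), 0.42)]
top slot_roof [(array([275.2, 181.3]), 0.91)]
top beam_edge [(array([260.9, 125.7]), 0.72)]
top lever_grip [(array([214.6, 213.1]), 0.54)]
top roller [(array([226.2, 308. ]), 0.8), (array([407.8, 156.7]), 0.79), (array([265.5, 157.8]), 0.6), (array([300.1, 262.1]), 0.29)]
top cradle [(array([418.1, 242.9]), 0.73)]
top ref_sphere [(array([347.5, 144.6]), 0.75)]
top chuck [(array([161.4, 216.5]), 0.75)]
top wrench [(array([301.2, 260.7]), 0.61), (array([347.2, 142.2]), 0.26)]
1.2
```

```bash
python3 - <<'E'
import cv2
a=cv2.imread("pics/top0.png");cv2.imwrite("pics/tf.png",cv2.resize(a[90:225,190:330],None,fx=5,fy=4.44*5/4.44*0.88,interpolation=cv2.INTER_CUBIC) if 0 else cv2.resize(a[90:220,195:325],None,fx=4.6,fy=4.6,interpolation=cv2.INTER_CUBIC))
cv2.imwrite("pics/tc.png",cv2.resize(a[205:275,375:475],None,fx=8,fy=8,interpolation=cv2.INTER_CUBIC))
b=cv2.imread("pics/scene0.png");cv2.imwrite("pics/sf.png",cv2.resize(b[195:365,165:345],None,fx=3.5,fy=3.5,interpolation=cv2.INTER_CUBIC))
cv2.imwrite("pics/sc.png",cv2.resize(b[135:205,195:265],None,fx=8,fy=8,interpolation=cv2.INTER_CUBIC))
E
```

```text
(no output)
```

View pics/tf.png

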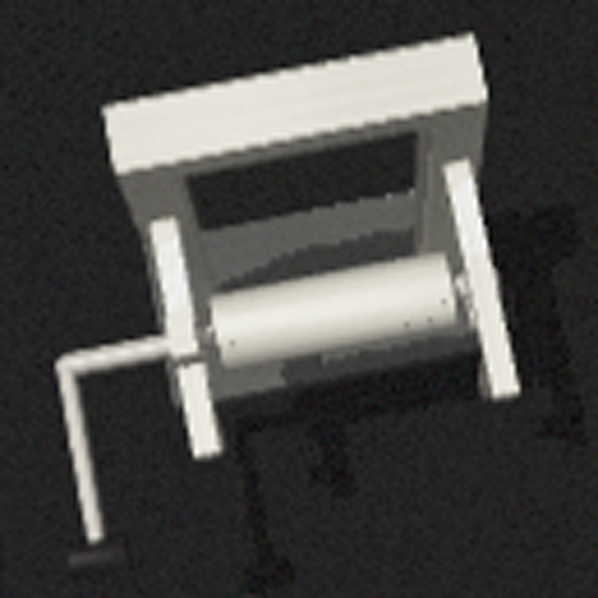

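View pics/tc.png

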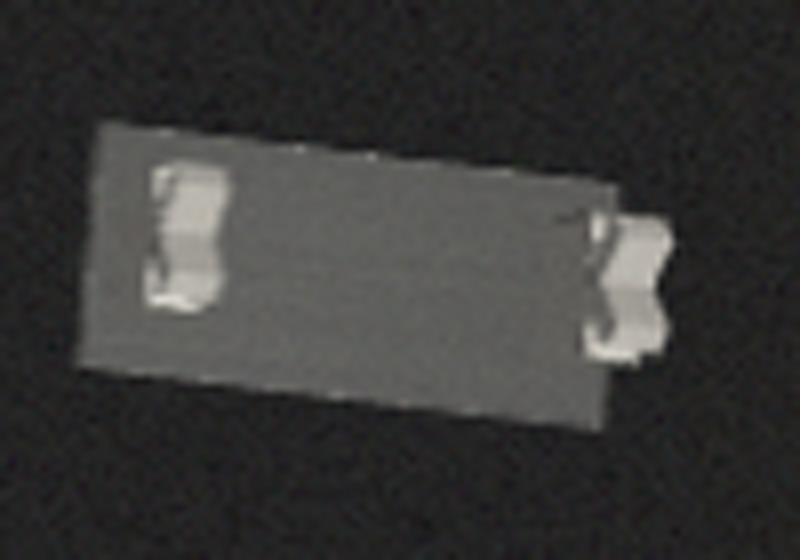

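View pics/sf.png

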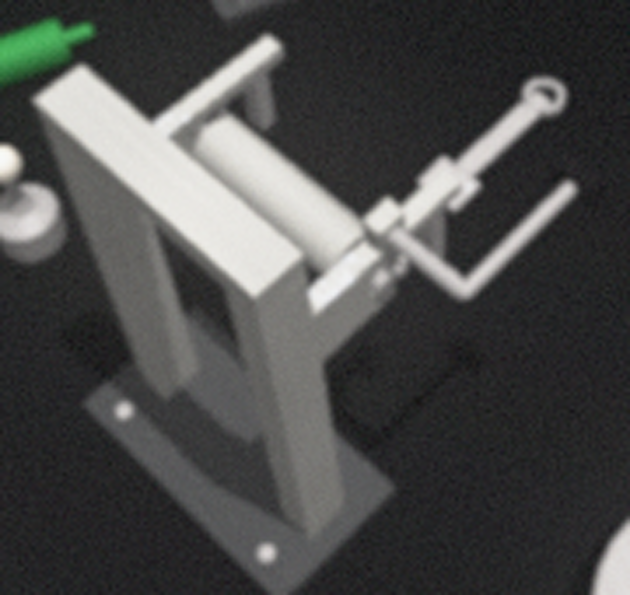

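View pics/sc.png

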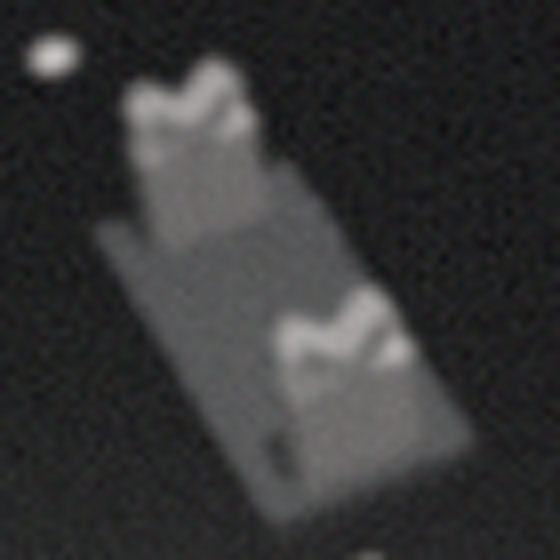

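```bash
cat > fit.py <<'E'
from h import *
from scipy.optimize import least_squares
def T(u,v): return ("top",(195+(u+.5)/4.6-.5,90+(v+.5)/4.6-.5))
def S(u,v): return ("scene",(165+(u+.5)/3.5-.5,195+(v+.5)/3.5-.5))
obs=[(T(103,107),(80,80,316)),(T(473,35),(80,-80,316)),(T(487,100),(50,-80,316)),(T(118,172),(50,80,316)),
 (S(35,100),(80,-80,316)),(S(82,66),(50,-80,316)),(S(303,255),(50,80,316)),(S(255,298),(80,80,316)),
 (S(85,405),(120,-95,15)),(S(395,490),(20,95,15)),(S(280,597),(120,95,15)),
 (("top",(263.4,155.8)),(0,0,220)),(("top",(275.2,181.3)),(-60,0,236)),(("top",(260.9,125.7)),(50,0,296)),(("scene",(222.1,246.7)),(50,0,296)),
 (("top",(265.5,157.8)),(0,0,220)),(("scene",(244.3,250.1)),(0,0,220))]
def res(F,full=0):
    r=[]
    for (n,p),P in obs: r.append(proj(n,fx(F[:3],np.array(P)/1e3))[0]-p)
    return np.array(r) if full else np.ravel(r)
s=least_squares(res,[.55,.13,.15],loss="soft_l1")
if __name__=="__main__":
    print(s.x.round(4));print(np.c_[[o[1] for o in obs],res(s.x,1).round(1)])
    for n in("scene","top"): print(n,'grip',proj(n,fx(s.x,[-.098,.122,.254])))
    print(tri({"scene":(330.8,242.1),"top":(214.6,213.1)}))
    C=lambda u,v:("top",(375+(u+.5)/8-.5,205+(v+.5)/8-.5)); D=lambda u,v:("scene",(195+(u+.5)/8-.5,135+(v+.5)/8-.5))
    # cradle plate corners z12 : x +-40,y +-85
    o2=[(C(100,122),(40,85,12)),(C(617,184),(40,-85,12)),(C(603,430),(-40,-85,12)),(C(78,368),(-40,85,12)),
        (D(97,228),(40,-85,12)),(D(283,522),(40,85,12)),(D(473,437),(-40,85,12)),(D(285,165),(-40,-85,12))]
    r2=lambda F:np.ravel([proj(n,fx(F,np.array(P)/1e3))[0]-p for (n,p),P in o2])
    for oo in (o2,o2[:4],o2[4:]):
        r2=lambda F:np.ravel([proj(n,fx(F,np.array(P)/1e3))[0]-p for (n,p),P in oo])
        c=least_squares(r2,[.4,-.2,-.1]);print('cradle',c.x.round(4),r2(c.x).reshape(-1,2).round(1).tolist())
E
python3 fit.py
```

```text
[0.6511 0.1386 0.2231]
[[ 8.00e+01  8.00e+01  3.16e+02 -8.00e-01  0.00e+00]
 [ 8.00e+01 -8.00e+01  3.16e+02 -3.00e-01 -1.00e-01]
 [ 5.00e+01 -8.00e+01  3.16e+02 -1.00e-01  1.00e-01]
 [ 5.00e+01  8.00e+01  3.16e+02 -1.40e+00  4.00e-01]
 [ 8.00e+01 -8.00e+01  3.16e+02 -7.00e-01 -2.00e-01]
 [ 5.00e+01 -8.00e+01  3.16e+02 -3.00e-01 -6.00e-01]
 [ 5.00e+01  8.00e+01  3.16e+02  3.00e-01 -4.00e-01]
 [ 8.00e+01  8.00e+01  3.16e+02 -2.00e-01 -3.00e-01]
 [ 1.20e+02 -9.50e+01  1.50e+01 -1.30e+00 -6.00e-01]
 [ 2.00e+01  9.50e+01  1.50e+01  3.00e-01 -9.00e-01]
 [ 1.20e+02  9.50e+01  1.50e+01 -1.00e-01  2.00e+00]
 [ 0.00e+00  0.00e+00  2.20e+02  3.00e+00  1.60e+00]
 [-6.00e+01  0.00e+00  2.36e+02 -3.50e+00  1.60e+00]
 [ 5.00e+01  0.00e+00  2.96e+02 -7.00e-01 -2.70e+00]
 [ 5.00e+01  0.00e+00  2.96e+02 -2.50e+00 -1.30e+00]
 [ 0.00e+00  0.00e+00  2.20e+02  9.00e-01 -4.00e-01]
 [ 0.00e+00  0.00e+00  2.20e+02  1.20e+00  1.80e+00]]
scene grip [[329.98786703 246.35164484]]
top grip [[215.72267774 210.98566787]]
(array([0.52439912, 0.2351553 , 0.26274326]), {'scene': array([1.1, 0.1]), 'top': array([ 0.7, -0.7])})
cradle [ 0.5023 -0.2481 -0.0907] [[-0.5, 0.4], [0.1, -0.0], [0.1, 0.2], [-0.2, 0.6], [-0.5, 0.3], [-1.4, 0.2], [0.5, 0.3], [0.0, -0.9]]
cradle [ 0.503  -0.2485 -0.0969] [[-0.2, -0.1], [0.3, -0.1], [0.1, 0.1], [-0.1, 0.1]]
cradle [ 0.5014 -0.2476 -0.0822] [[-0.3, 0.4], [-0.8, 0.2], [1.0, 0.1], [0.1, -0.9]]
```

```bash
cat >> h.py <<'E'
F=np.array([0.6511,0.1386,0.2231]); C=np.array([0.5023,-0.2481,-0.0907])
def st(): 
    s=get_state();return s,np.array(s['tool_pos']),R.from_quat(s['eef_rot']).as_matrix()
def show(s=None):
    s,p,M=st()
    print('t',round(s['clock'],2),'p',p.round(4),'op',round(float(s['opening']),3),'q',np.round(s['q'],3),'f',np.round(s['contact_force'],1),'m',np.round(s['moment'],2))
    x=M[:,0];print(' toolx',x.round(3),'tilt',round(float(np.degrees(np.arccos(-x[2]))),2),'head',round(float(np.arctan2(x[1],x[0])),3),'tooly',M[:,1].round(3),'toolz',M[:,2].round(3))
    with open('log.txt','a') as f: f.write(repr([list(map(float,s['q'])),list(map(float,p)),list(map(float,s['eef_rot']))])+'\n')
    return s,p,M
def to(target,jaw=None):
    s,p,M=st(); d=M.T@(np.asarray(target)-p)*100
    o='delta cm %s dist %.1f'%(d.round(2).tolist(),np.linalg.norm(d))
    if jaw is not None:
        j=M.T@np.asarray(jaw); a=np.arctan2(j[2],j[1]); a=(a+np.pi/2)%np.pi-np.pi/2
        o+=' yaw %.3f (or %.3f)'%(a,a-np.sign(a)*np.pi)
    print(o)
E
python3 - <<'E'
from h import *
show()
g=fx(F,[-.0976,.122,.2628])[0];print(g)
jy=fx([0,0,F[2]],[0,1,0])[0]
to([.5,-.3,.35],jy)
to(g+[0,0,.07],jy)
for n,px in (('wrench','w'),):
    print(at_z("top",(302,262),.005),at_z("top",(350,142),.05),at_z("top",(158,214),.08))
E
```

```text
t 1.2 p [ 0.2001 -0.5921  0.2527] op 0.998 q [ 1.279  0.689 -0.195  1.565  0.157  0.903 -0.215] f [ 0.2 -1.1  0.3] m [ 0.04 -0.07  0.03]
 toolx [ 0. -0. -1.] tilt 0.0 head -1.026 tooly [ 0.32  -0.947  0.   ] toolz [-0.947 -0.32  -0.   ]
[0.52892592 0.23598201 0.2628    ]
delta cm [-9.73, -18.08, -37.77] dist 43.0 yaw 0.103 (or -3.039)
delta cm [-8.01, -67.93, -57.66] dist 89.5 yaw 0.103 (or -3.039)
[0.43823091 0.04879267 0.005     ] [ 0.74426088 -0.06709125  0.05      ] [0.54311902 0.40426111 0.08      ]
```

>>> apply_moves --pt "-2.5 -4 -4" --pt "-5 -5 -8" --pt "-7 -6.5 -12" --pt "-9 -8 -16" --pt "-9.7 -9.5 -20" --pt "-9.7 -11 -24" --pt "-9.7 -13 -28" --pt "-9.7 -15 -32" --pt "-9.7 -17 -35.5" --pt "-9.7 -18 -37.8" --yaw '[0, 0, 0.05, 0.1, 0.103, 0.103, 0.103, 0.103, 0.103, 0.103]' --gripper '[60, 60, 60, 60, 60, 60, 60, 60, 60, 60]' --force 20

```text
clock: 2.03
tool_pos: [0.4841, -0.3163, 0.3499]
eef_rot: [0.703, 0.078, -0.703, 0.079]
contact_force: [1.2, -0.5, -0.1]
opening: 0.596
```

```bash
python3 - <<'E'
from h import *
show()
g=fx(F,[-.0976,.122,.2628])[0]
jy=fx([0,0,F[2]],[0,1,0])[0]
to(g+[0,0,.07],jy)
E
```

```text
t 2.03 p [ 0.4841 -0.3163  0.3499] op 0.596 q [ 0.608  0.522 -0.182  1.578  0.104  1.051 -0.951] f [ 1.2 -0.5 -0.1] m [-0.01 -0.01 -0.  ]
 toolx [ 0. -0. -1.] tilt 0.03 head -0.825 tooly [ 0.221 -0.975  0.   ] toolz [-0.975 -0.221 -0.   ]
delta cm [1.69, -52.87, -16.57] dist 55.4 yaw -0.000 (or 3.141)
```

>>> apply_moves --pt "0 -4 -1.5" --pt "0 -8 -3" --pt "0 -12 -4.5" --pt "0 -16 -6" --pt "0 -20 -7" --pt "0 -24 -8" --pt "0 -28 -9" --pt "0 -32 -10" --pt "0 -36 -11.5" --pt "0 -40 -13" --yaw '[0, 0, 0, 0, 0, 0, 0, 0, 0, 0]' --gripper '[60, 60, 60, 60, 60, 60, 60, 60, 60, 60]'

```text
clock: 2.87
tool_pos: [0.5213, 0.0983, 0.3501]
eef_rot: [0.703, 0.078, -0.702, 0.079]
contact_force: [1.3, -0.1, 0.4]
opening: 0.602
```

>>> apply_moves --pt "0 -4 -1.2" --pt "0.5 -8 -2.4" --pt "1 -12 -3.6" --pt "1 -13 -3.6" --pt "1 -13 -3.6" --yaw '[0, 0, 0, 0, 0]' --gripper '[60, 60, 60, 60, 60]'

```text
clock: 3.28
tool_pos: [0.526, 0.2385, 0.3395]
eef_rot: [-0.702, -0.082, 0.703, -0.081]
contact_force: [0.4, 0.2, -0.3]
opening: 0.602
```

```bash
python3 - <<'E'
from h import *
show()
g=fx(F,[-.0976,.122,.2628])[0]
jy=fx([0,0,F[2]],[0,1,0])[0]
to(g+[0,0,.07],jy)
to(g-[0,0,.005],jy)
im=snapshot("scene");cv2.imwrite("pics/s1.png",cv2.resize(im[150:370,180:440,::-1],None,fx=2.7,fy=2.7,interpolation=cv2.INTER_CUBIC))
im=snapshot("top");cv2.imwrite("pics/t1.png",cv2.resize(im[80:240,160:340,::-1],None,fx=3.6,fy=3.6,interpolation=cv2.INTER_CUBIC))
E
```

```text
t 3.28 p [0.526  0.2385 0.3395] op 0.602 q [-0.365  0.533 -0.232  1.594  0.134  1.029 -1.975] f [ 0.4  0.2 -0.3] m [ 0.03  0.01 -0.05]
 toolx [-0.001  0.002 -1.   ] tilt 0.15 head 1.867 tooly [ 0.229 -0.973 -0.003] toolz [-0.973 -0.229  0.   ]
delta cm [0.67, 0.31, -0.23] dist 0.8 yaw 0.008 (or -3.134)
delta cm [8.17, 0.33, -0.23] dist 8.2 yaw 0.008 (or -3.134)
```

View pics/s1.png

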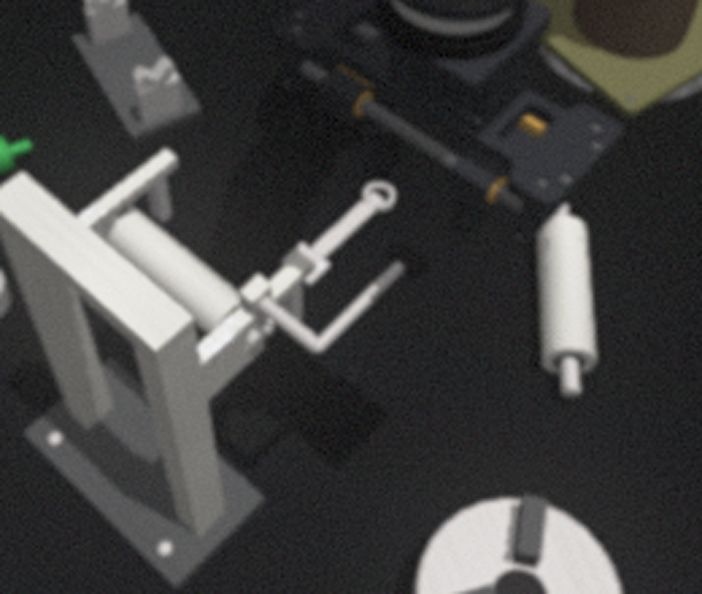

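View pics/t1.png

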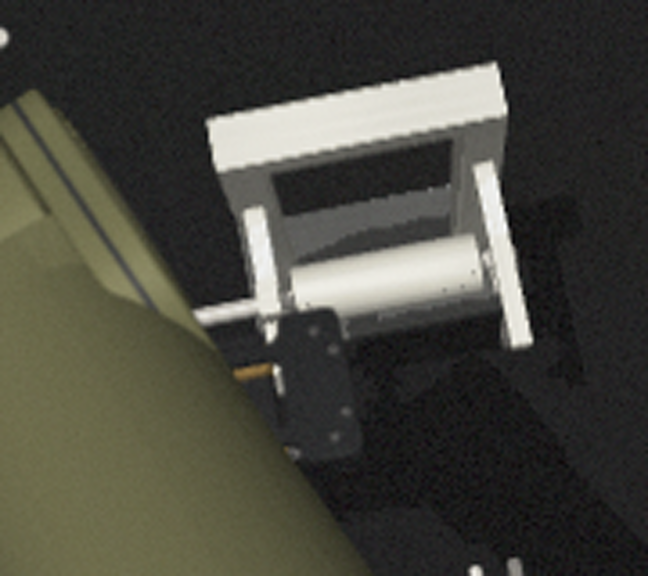

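>>> apply_moves --pt "2 0.3 -0.2" --pt "4.5 0.3 -0.2" --pt "7 0.3 -0.2" --pt "8.1 0.3 -0.2" --pt "8.1 0.3 -0.2" --pt "8.1 0.3 -0.2" --pt "8.1 0.3 -0.2" --pt "8.1 0.3 -0.2" --pt "8.1 0.3 -0.2" --yaw '[0, 0, 0, 0, 0, 0, 0, 0, 0]' --gripper '[60, 60, 60, 60, 60, 20, 15, 15, 15]' --force 15

```text
clock: 4.13
tool_pos: [0.5304, 0.2337, 0.2602]
eef_rot: [0.704, 0.081, -0.701, 0.077]
contact_force: [-0.7, 12.7, -4.9]
opening: 0.327
```

```bash
python3 - <<'E'
from h import *
s,p,M=show()
g=fx(F,[-.0976,.122,.2628])[0];to(g-[0,0,.005])
im=snapshot("scene");cv2.imwrite("pics/s2.png",cv2.resize(im[150:370,180:440,::-1],None,fx=2.7,fy=2.7,interpolation=cv2.INTER_CUBIC))
E
```

```text
t 4.13 p [0.5304 0.2337 0.2602] op 0.327 q [-0.364  0.619 -0.217  1.702  0.165  0.834 -1.999] f [-0.7 12.7 -4.9] m [2.46 0.37 0.01]
 toolx [ 0.003  0.006 -1.   ] tilt 0.36 head 1.113 tooly [ 0.223 -0.975 -0.005] toolz [-0.975 -0.223 -0.004]
delta cm [0.24, -0.25, 0.09] dist 0.4
```

View pics/s2.png

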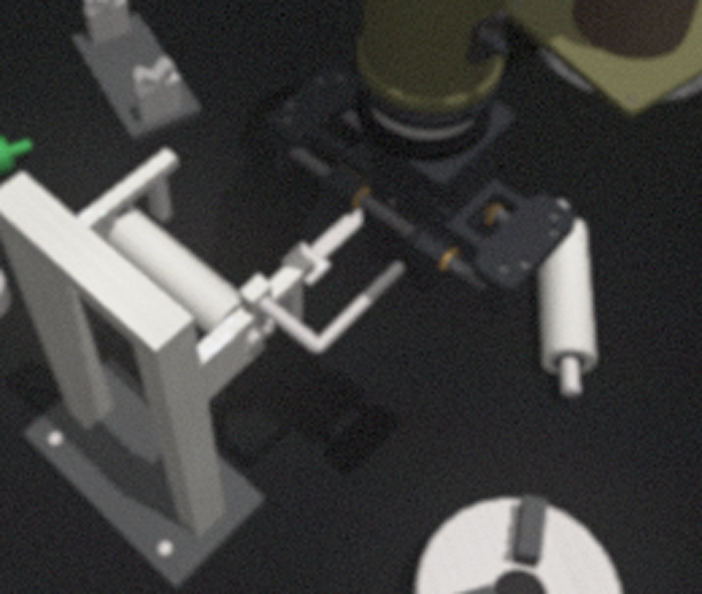

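>>> apply_moves --pt "0 -0.2 0" --pt "0.1 -0.3 0" --pt "0.1 -0.3 0" --pt "0.1 -0.3 0" --yaw '[0, 0, 0, 0]' --gripper '[15, 15, 15, 15]'

```text
clock: 4.52
tool_pos: [0.5301, 0.2352, 0.2599]
eef_rot: [0.704, 0.08, -0.701, 0.078]
contact_force: [-0.5, -6.0, 2.1]
opening: 0.295
```

```bash
python3 - <<'E'
from h import *
s,p,M=show()
# lever arc in fixture frame from current tcp
Fi=lambda P:(np.array([[np.cos(F[2]),np.sin(F[2])],[-np.sin(F[2]),np.cos(F[2])]])@(P[:2]-F[:2]))
f=Fi(p);print('fixture tcp',f,p[2])
g0=np.array([f[0]*1e3,p[2]*1e3+5]);th0=np.arctan2(g0[1]-254,-10-g0[0]);print(th0,np.hypot(g0[1]-254,-10-g0[0]))
ax=M.T@fx([0,0,F[2]],[1,0,0])[0];az=M.T@[0,0,1.];
for th in np.arange(.2,1.9,.1):
    d=np.array([-10-88*np.cos(th),254+88*np.sin(th)])-(np.array([-10-88*np.cos(th0),254+88*np.sin(th0)]))
    print(round(th,2),(.1*(ax*d[0]+az*d[1])).round(2).tolist())
E
```

```text
t 4.52 p [0.5301 0.2352 0.2599] op 0.295 q [-0.369  0.619 -0.215  1.701  0.166  0.834 -2.004] f [-0.5 -6.   2.1] m [-1.07 -0.01 -0.  ]
 toolx [ 0.004  0.004 -1.   ] tilt 0.29 head 0.765 tooly [ 0.222 -0.975 -0.003] toolz [-0.975 -0.222 -0.004]
fixture tcp [-0.09665657  0.12102665] 0.2599332254371964
0.12550416848201293 87.34355584235387
0.2 [-0.65, -0.0, -0.11]
0.3 [-1.5, -0.0, -0.33]
0.4 [-2.32, -0.01, -0.64]
0.5 [-3.11, -0.01, -1.02]
0.6 [-3.86, -0.01, -1.48]
0.7 [-4.56, -0.01, -2.02]
0.8 [-5.2, -0.01, -2.62]
0.9 [-5.78, -0.01, -3.29]
1.0 [-6.29, -0.01, -4.0]
1.1 [-6.72, -0.01, -4.77]
1.2 [-7.08, -0.01, -5.57]
1.3 [-7.35, -0.01, -6.41]
1.4 [-7.54, -0.01, -7.27]
1.5 [-7.64, -0.01, -8.14]
1.6 [-7.66, -0.01, -9.02]
1.7 [-7.58, -0.01, -9.9]
1.8 [-7.42, -0.01, -10.76]
```

>>> apply_moves --pt "-0.65 0 -0.11" --pt "-1.5 0 -0.33" --pt "-2.32 0 -0.64" --pt "-3.11 0 -1.02" --pt "-3.86 0 -1.48" --pt "-4.56 0 -2.02" --pt "-5.2 0 -2.62" --pt "-5.78 0 -3.29" --pt "-6.29 0 -4.0" --pt "-6.72 0 -4.77" --yaw '[0, 0, 0, 0, 0, 0, 0, 0, 0, 0]' --gripper '[15, 15, 15, 15, 15, 15, 15, 15, 15, 15]'

```text
clock: 5.35
tool_pos: [0.5728, 0.2449, 0.329]
eef_rot: [-0.701, -0.08, 0.704, -0.079]
contact_force: [-12.1, -4.8, 6.6]
opening: 0.293
```

```bash
python3 - <<'E'
from h import *
s,p,M=show()
Fi=lambda P:(np.array([[np.cos(F[2]),np.sin(F[2])],[-np.sin(F[2]),np.cos(F[2])]])@(P[:2]-F[:2]))
f=Fi(p);g0=np.array([f[0]*1e3,p[2]*1e3+5]);th0=np.arctan2(g0[1]-254,-10-g0[0]);print(th0,np.hypot(g0[1]-254,-10-g0[0]))
ax=M.T@fx([0,0,F[2]],[1,0,0])[0];az=M.T@[0,0,1.];
for th in np.arange(th0,1.9,.1):
    d=np.array([-10-88*np.cos(th),254+88*np.sin(th)])-(np.array([-10-88*np.cos(th0),254+88*np.sin(th0)]))
    print(round(th,2),(.1*(ax*d[0]+az*d[1])).round(2).tolist())
E
```

```text
t 5.35 p [0.5728 0.2449 0.329 ] op 0.293 q [-0.355  0.613 -0.222  1.467  0.141  1.08  -1.95 ] f [-12.1  -4.8   6.6] m [-0.96  2.41  0.01]
 toolx [-0.004  0.001 -1.   ] tilt 0.22 head 2.954 tooly [ 0.223 -0.975 -0.002] toolz [-0.975 -0.223  0.004]
1.0793238999520074 90.75919868955049
1.08 [-0.0, 0.0, 0.0]
1.18 [-0.38, 0.0, -0.79]
1.28 [-0.68, 0.0, -1.62]
1.38 [-0.89, 0.0, -2.48]
1.48 [-1.02, 0.0, -3.35]
1.58 [-1.06, 0.01, -4.22]
1.68 [-1.01, 0.01, -5.1]
1.78 [-0.87, 0.01, -5.97]
1.88 [-0.65, 0.01, -6.82]
```

>>> apply_moves --pt "-0.2 0 -0.8" --pt "-0.4 0 -1.6" --pt "-0.6 0 -2.5" --pt "-0.75 0 -3.35" --pt "-0.8 0 -4.2" --pt "-0.8 0 -5.1" --pt "-0.7 0 -5.8" --pt "-0.7 0 -6.0" --pt "-0.7 0 -6.0" --yaw '[0, 0, 0, 0, 0, 0, 0, 0, 0]' --gripper '[15, 15, 15, 15, 15, 15, 15, 15, 15]'

```text
clock: 6.1
tool_pos: [0.6339, 0.2587, 0.3404]
eef_rot: [0.704, 0.08, -0.701, 0.078]
contact_force: [-0.5, -1.5, 8.2]
opening: 0.289
```

```bash
python3 - <<'E'
from h import *
s,p,M=show()
Fi=lambda P:(np.array([[np.cos(F[2]),np.sin(F[2])],[-np.sin(F[2]),np.cos(F[2])]])@(P[:2]-F[:2]))
f=Fi(p);g0=np.array([f[0]*1e3,p[2]*1e3+5]);th0=np.arctan2(g0[1]-254,-10-g0[0]);print(th0,np.hypot(g0[1]-254,-10-g0[0]))
im=snapshot("scene");cv2.imwrite("pics/s3.png",cv2.resize(im[150:370,180:440,::-1],None,fx=2.7,fy=2.7,interpolation=cv2.INTER_CUBIC))
E
```

```text
t 6.1 p [0.6339 0.2587 0.3404] op 0.289 q [-0.352  0.7   -0.212  1.246  0.145  1.205 -1.914] f [-0.5 -1.5  8.2] m [-0.39  0.24  0.04]
 toolx [ 0.004  0.004 -1.   ] tilt 0.3 head 0.758 tooly [ 0.222 -0.975 -0.003] toolz [-0.975 -0.222 -0.004]
1.7838098284366086 93.46845575792088
```

View pics/s3.png

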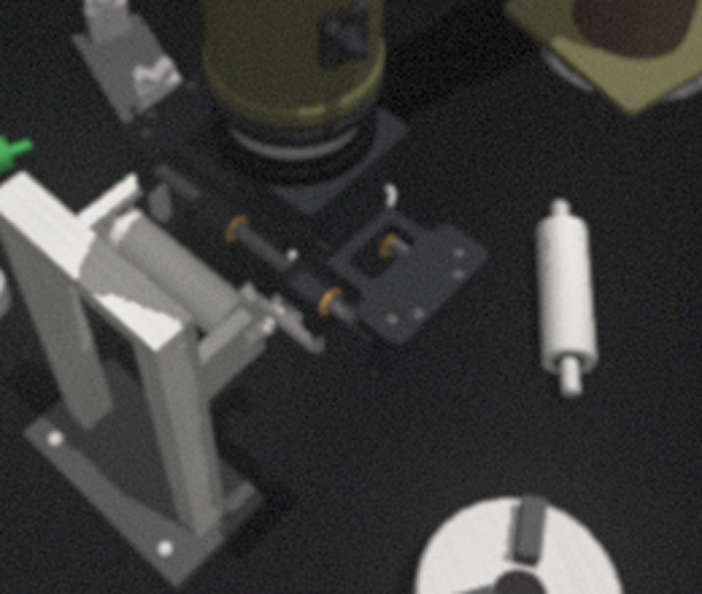

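>>> apply_moves --pt "0 0 0" --pt "0 0 0" --pt "0 0 0" --pt "-2 0 0" --pt "-5 0 0" --pt "-9 0 0" --pt "-12 0 0" --pt "-13 0 0" --yaw '[0, 0, 0, 0, 0, 0, 0, 0]' --gripper '[60, 60, 60, 60, 60, 60, 60, 60]'

```text
clock: 6.82
tool_pos: [0.6345, 0.2592, 0.4764]
eef_rot: [0.707, 0.082, -0.698, 0.077]
contact_force: [-0.3, 0.1, 0.9]
opening: 0.601
```

```bash
cat > fk.py <<'E'
from h import *
import itertools
from scipy.optimize import least_squares
L=[eval(l) for l in open('log.txt')]
def fk(q,d,sg):
    T=R.identity();p=np.zeros(3)
    ax='zyzyzyz';dd=[d[0],0,d[1],0,d[2],0,d[3]]
    p=np.array([0,0,d[0]])
    for i in range(7):
        T=T*R.from_euler(ax[i],sg[i]*q[i])
        if i in(1,3,5): p=p+T.apply([0,0,d[(i+1)//2]])
    return p,T
if __name__=="__main__":
    show()
    L=[eval(l) for l in open('log.txt')]
    best=[]
    for sg in itertools.product([1,-1],repeat=6):
        sg=(-1,)+sg
        f=lambda d:np.ravel([np.r_[fk(q,d,sg)[0]-p, .3*(fk(q,d,sg)[1].apply([0,0,1])-R.from_quat(r).apply([1,0,0]))] for q,p,r in L])
        s=least_squares(f,[.35,.4,.4,.2]);best.append((s.cost,sg,s.x.round(4)))
    best.sort(key=lambda b:b[0])
    for b in best[:4]:print(b)
E
python3 fk.py
```

```text
t 6.82 p [0.6345 0.2592 0.4764] op 0.601 q [-0.368  0.64  -0.207  0.962  0.122  1.535 -1.884] f [-0.3  0.1  0.9] m [ 0.01 -0.06  0.07]
 toolx [ 0.013  0.009 -1.   ] tilt 0.88 head 0.598 tooly [ 0.222 -0.975 -0.006] toolz [-0.975 -0.222 -0.014]
(np.float64(0.004624632253277607), (-1, 1, -1, 1, -1, 1, 1), array([-1.2379,  0.6998,  0.2599, -1.118 ]))
(np.float64(0.004624632253277607), (-1, 1, -1, 1, -1, 1, -1), array([-1.2379,  0.6998,  0.2599, -1.118 ]))
(np.float64(0.02049167260661862), (-1, 1, 1, 1, 1, 1, 1), array([-3.095 ,  0.8446,  0.1646, -2.8118]))
(np.float64(0.02049167260661862), (-1, 1, 1, 1, 1, 1, -1), array([-3.095 ,  0.8446,  0.1646, -2.8118]))
```

```bash
cat > fk2.py <<'E'
from h import *
import itertools
from scipy.optimize import least_squares
def fk(q,d,sg):
    T=R.from_euler('z',d[4]);p=np.array([0,0,d[0]]);ax='zyzyzyz'
    for i in range(7):
        T=T*R.from_euler(ax[i],sg[i]*q[i])
        if i==0: p=p+T.apply([d[5],0,0])
        if i in(1,3,5): p=p+T.apply([d[6] if i==1 else d[7] if i==3 else d[8],0,d[(i+1)//2]])
        if i==2: p=p+T.apply([d[9],0,0])
    return p,T
x0=np.array([.35,.4,.4,.2,0,0,0,0,0,0])
def fit(sg,L):
    f=lambda d:np.r_[np.ravel([np.r_[fk(q,d,sg)[0]-p, .3*(fk(q,d,sg)[1].apply([0,0,1])-R.from_quat(r).apply([1,0,0]))] for q,p,r in L]),.003*(d-x0)]
    return least_squares(f,x0)
if __name__=="__main__":
    L=[eval(l) for l in open('log.txt')]
    best=[]
    for sg in itertools.product([1,-1],repeat=5):
        sg=(-1,)+sg+(1,)
        s=fit(sg,L);best.append((s.cost,sg,s.x.round(4)))
    best.sort(key=lambda b:b[0])
    for b in best[:4]:print(b)
E
python3 fk2.py
```

```text
(np.float64(1.0902452315650378e-05), (-1, 1, -1, 1, -1, 1, 1), array([ 0.3757,  0.5626,  0.3464,  0.3379, -0.0538,  0.0493,  0.0056,
        0.002 ,  0.0525, -0.0006]))
(np.float64(9.373566099587665e-05), (-1, 1, 1, 1, 1, 1, 1), array([ 0.4277,  0.5629,  0.3477,  0.3878, -0.0692,  0.118 ,  0.514 ,
        0.004 ,  0.1245, -0.5209]))
(np.float64(0.0007905541468237963), (-1, -1, 1, -1, 1, -1, 1), array([ 3.1052, -0.2092,  0.2276,  2.4506,  0.0214,  0.9506, -0.3279,
        0.2797, -0.2885, -0.1686]))
(np.float64(0.0008025168414624225), (-1, -1, -1, -1, -1, -1, 1), array([ 3.1207, -0.2057,  0.2283,  2.4694, -0.1596,  0.8831, -0.8904,
        0.2794, -0.3463,  0.4089]))
```

>>> apply_moves --pt "-2 2 0" --pt "-4 5 0" --pt "-7 8 0" --pt "-10 11 0" --pt "-14 11 0" --pt "-18 11 0" --pt "-22 11 0" --pt "-26 11 0" --pt "-30 11 0" --pt "-34 11 0" --yaw '[0, 0, 0, 0, 0, 0, 0, 0, 0, 0]' --gripper '[60, 60, 60, 60, 60, 60, 60, 60, 60, 60]'

```text
clock: 7.65
tool_pos: [0.6889, 0.1405, 0.6442]
eef_rot: [0.738, 0.083, -0.668, 0.045]
contact_force: [-0.4, -0.6, -0.4]
opening: 0.599
```

```bash
python3 - <<'E'
from h import *
show()
for n in ("scene","top"):
    im=snapshot(n);cv2.imwrite(f"pics/{n}4.png",im[:,:,::-1])
E
python3 fk2.py | head -2
```

```text
t 7.65 p [0.6889 0.1405 0.6442] op 0.599 q [-0.317  0.789  0.744  0.222 -0.682  2.079 -1.552] f [-0.4 -0.6 -0.4] m [-0.11  0.03 -0.04]
 toolx [ 0.093  0.061 -0.994] tilt 6.4 head 0.583 tooly [ 0.183 -0.982 -0.044] toolz [-0.979 -0.178 -0.103]
(np.float64(5.617498182513107e-05), (-1, 1, -1, 1, -1, 1, 1), array([ 0.2621,  0.5475,  0.3577,  0.2132, -0.0546,  0.073 , -0.0159,
        0.0031,  0.0651,  0.0072]))
```

View pics/scene4.png

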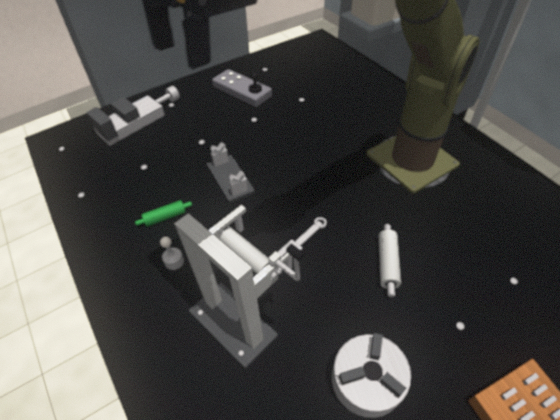

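>>> apply_moves --pt "-4 0 0" --pt "-8 0 0" --pt "-12 0 0" --pt "-16 0 0" --pt "-20 0 0" --yaw '[0, 0, 0, 0, 0]' --gripper '[60, 60, 60, 60, 60]'

```text
clock: 8.17
tool_pos: [0.6825, 0.1391, 0.6821]
eef_rot: [0.763, 0.075, -0.64, 0.044]
contact_force: [0.7, -7.5, 0.8]
opening: 0.596
```

```bash
python3 - <<'E'
from h import *
show()
E
python3 fk2.py | head -2
```

```text
t 8.17 p [0.6825 0.1391 0.6821] op 0.596 q [-0.277  0.739  0.236  0.138 -0.227  2.089 -1.648] f [ 0.7 -7.5  0.8] m [-0.61  0.03 -0.2 ]
 toolx [ 0.169  0.059 -0.984] tilt 10.31 head 0.336 tooly [ 0.171 -0.985 -0.03 ] toolz [-0.971 -0.164 -0.176]
(np.float64(7.936707243202803e-05), (-1, 1, -1, 1, -1, 1, 1), array([ 0.363 ,  0.5399,  0.3577,  0.3065, -0.0591,  0.0615, -0.0119,
       -0.0011,  0.0589,  0.0119]))
```

>>> apply_moves --pt "-4 0 1" --pt "-8 0 2" --pt "-12 0 3" --pt "-16 0 4" --pt "-20 0 5" --pt "-24 0 6" --pt "-31 0 7" --pt "-31 0 7" --yaw '[0, 0, 0, 0, 0, 0, 0, 0]' --gripper '[60, 60, 60, 60, 60, 60, 60, 60]'

```text
clock: 8.83
tool_pos: [0.5968, 0.1674, 0.8177]
eef_rot: [0.828, 0.083, -0.553, 0.036]
contact_force: [-0.1, -0.6, 0.3]
opening: 0.599
```

```bash
python3 - <<'E'
from h import *
show()
E
python3 fk2.py | head -2
```

```text
t 8.83 p [0.5968 0.1674 0.8177] op 0.599 q [-0.424  0.576  1.03   0.135 -0.883  2.089 -1.638] f [-0.1 -0.6  0.3] m [-0.14  0.33  0.02]
 toolx [ 0.375  0.097 -0.922] tilt 22.79 head 0.254 tooly [ 0.178 -0.984 -0.032] toolz [-0.91  -0.152 -0.386]
(np.float64(0.00018956158324808764), (-1, 1, -1, 1, -1, 1, 1), array([ 0.3299,  0.5662,  0.3636,  0.2736, -0.0635,  0.0009,  0.0275,
        0.0018,  0.0387, -0.0006]))
```

>>> apply_moves --pt "-4 0 0" --pt "-8 0 0" --pt "-12 0 0" --pt "-16 0 0" --pt "-20 0 0" --pt "-24 0 0" --pt "-27 0 0" --yaw '[0, 0, 0, 0, 0, 0, 0]' --gripper '[60, 60, 60, 60, 60, 60, 60]'

```text
clock: 9.42
tool_pos: [0.5481, 0.1558, 0.8719]
eef_rot: [0.85, 0.088, -0.519, 0.031]
contact_force: [-0.7, -1.0, -0.5]
opening: 0.6
```

```bash
python3 - <<'E'
from h import *
show()
E
python3 fk2.py | head -2
```

```text
t 9.42 p [0.5481 0.1558 0.8719] op 0.6 q [-0.448  0.462  0.703  0.137 -0.546  2.089 -1.672] f [-0.7 -1.  -0.5] m [-0.05  0.47  0.01]
 toolx [ 0.446  0.118 -0.887] tilt 27.5 head 0.259 tooly [ 0.183 -0.982 -0.039] toolz [-0.876 -0.145 -0.46 ]
(np.float64(0.00026943457132148446), (-1, 1, -1, 1, -1, 1, 1), array([ 0.3404,  0.5728,  0.3643,  0.2904, -0.064 , -0.0029,  0.0234,
       -0.0007,  0.0421,  0.0051]))
```

>>> apply_moves --pt "-1 4 0.8" --pt "-2 8 1.6" --pt "-3 12 2.4" --pt "-4 16 3" --pt "-5 20 4" --pt "-6 24 5" --pt "-7 28 6" --yaw '[0, 0, 0, 0, 0, 0, 0]' --gripper '[60, 60, 60, 60, 60, 60, 60]'

```text
clock: 10.0
tool_pos: [0.5106, -0.1299, 0.88]
eef_rot: [0.853, 0.084, -0.514, 0.03]
contact_force: [1.0, 0.1, 0.1]
opening: 0.601
```

```bash
python3 - <<'E'
from h import *
show()
E
python3 fk2.py | head -2
```

```text
t 10.0 p [ 0.5106 -0.1299  0.88  ] op 0.601 q [ 0.293  0.371  0.069  0.239 -0.336  2.089 -1.286] f [1.  0.1 0.1] m [-0.14  0.44 -0.03]
 toolx [ 0.457  0.112 -0.882] tilt 28.08 head 0.24 tooly [ 0.174 -0.984 -0.035] toolz [-0.872 -0.137 -0.469]
(np.float64(0.00032952447399126457), (-1, 1, -1, 1, -1, 1, 1), array([ 0.343 ,  0.5637,  0.3643,  0.285 , -0.062 ,  0.0111,  0.0196,
        0.0013,  0.0482,  0.007 ]))
```

>>> apply_moves --pt "-3 3 0.4" --pt "-6 6 0.8" --pt "-9 9 1.2" --pt "-12 12 1.6" --pt "-15 15 2" --pt "-19 18 2.4" --pt "-22 18 2.4" --yaw '[0, 0, 0, 0, 0, 0, 0]' --gripper '[60, 60, 60, 60, 60, 60, 60]'

```text
clock: 10.58
tool_pos: [0.4253, -0.2538, 0.8823]
eef_rot: [0.861, 0.073, -0.502, 0.03]
contact_force: [1.0, -0.9, -0.0]
opening: 0.597
```

```bash
python3 - <<'E'
from h import *
show()
E
python3 fk2.py | head -2
```

```text
t 10.58 p [ 0.4253 -0.2538  0.8823] op 0.597 q [ 0.769  0.332 -0.299  0.315 -0.264  2.089 -1.094] f [ 1.  -0.9 -0. ] m [-0.08  0.45 -0.  ]
 toolx [ 0.484  0.096 -0.87 ] tilt 29.59 head 0.196 tooly [ 0.157 -0.987 -0.022] toolz [-0.861 -0.126 -0.493]
(np.float64(0.0004065407340384895), (-1, 1, -1, 1, -1, 1, 1), array([ 0.3446,  0.5627,  0.3633,  0.2949, -0.0621,  0.0195,  0.0059,
       -0.0009,  0.0468,  0.009 ]))
```

>>> apply_moves --pt "-4 1.5 -0.8" --pt "-8 3 -1.6" --pt "-12 4.5 -2.4" --pt "-16 6 -3.2" --pt "-20 7 -4" --pt "-24 8 -4.6" --pt "-28 9 -5" --pt "-30 10 -5" --yaw '[0, 0, 0, 0, 0, 0, 0, 0]' --gripper '[60, 60, 60, 60, 60, 60, 60, 60]'

```text
clock: 11.25
tool_pos: [0.3565, -0.2811, 0.8957]
eef_rot: [0.869, 0.062, -0.489, 0.031]
contact_force: [-0.2, -0.4, 0.0]
opening: 0.602
```

```bash
python3 - <<'E'
from h import *
show()
E
```

```text
t 11.25 p [ 0.3565 -0.2811  0.8957] op 0.602 q [ 1.075  0.282 -0.574  0.376 -0.22   2.089 -1.033] f [-0.2 -0.4  0. ] m [-0.05  0.48  0.02]
 toolx [ 0.513  0.078 -0.855] tilt 31.28 head 0.151 tooly [ 0.139 -0.99  -0.007] toolz [-0.847 -0.115 -0.519]
```

>>> apply_moves --pt "-1.5 4 -1" --pt "-3 8 -2" --pt "-4.5 12 -3" --pt "-8 15 -4" --pt "-12 15 -5" --pt "-16 15 -6" --pt "-20 15 -7" --pt "-24 15 -8" --pt "-28 15 -9" --pt "-30 15 -9" --yaw '[0, 0, 0, 0, 0, 0, 0, 0, 0, 0]' --gripper '[60, 60, 60, 60, 60, 60, 60, 60, 60, 60]'

```text
clock: 12.08
tool_pos: [0.3252, -0.3489, 0.8867]
eef_rot: [0.877, 0.052, -0.476, 0.036]
contact_force: [0.6, -0.2, 0.6]
opening: 0.603
```

```bash
python3 - <<'E'
from h import *
show()
E
python3 fk2.py|head -2
```

```text
t 12.08 p [ 0.3252 -0.3489  0.8867] op 0.603 q [ 1.234  0.337 -0.619  0.343 -0.234  2.089 -0.92 ] f [ 0.6 -0.2  0.6] m [-0.02  0.54 -0.01]
 toolx [ 0.541  0.057 -0.839] tilt 32.95 head 0.106 tooly [ 0.125 -0.992  0.013] toolz [-0.832 -0.112 -0.544]
(np.float64(0.0005663365351079555), (-1, 1, -1, 1, -1, 1, 1), array([ 0.3464,  0.5602,  0.3618,  0.304 , -0.0622,  0.0276, -0.008 ,
       -0.0027,  0.0434,  0.0108]))
```

>>> apply_moves --pt "-3 3 -0.5" --pt "-7 5 -1" --pt "-11 7 -2" --pt "-15 9 -3" --pt "-19 10 -4" --pt "-23 10 -4" --pt "-27 10 -4" --pt "-31 10 -4" --pt "-35 10 -4" --pt "-38 10 -4" --yaw '[0, 0, 0, 0, 0, 0, 0, 0, 0, 0]' --gripper '[60, 60, 60, 60, 60, 60, 60, 60, 60, 60]'

```text
clock: 12.92
tool_pos: [0.25, -0.3646, 0.8924]
eef_rot: [0.884, 0.042, -0.464, 0.041]
contact_force: [0.5, 0.4, -1.1]
opening: 0.601
```

```bash
python3 - <<'E'
from h import *
show()
E
```

```text
t 12.92 p [ 0.25   -0.3646  0.8924] op 0.601 q [ 1.574  0.321 -0.93   0.408 -0.184  2.089 -0.85 ] f [ 0.5  0.4 -1.1] m [ 0.01  0.53 -0.02]
 toolx [ 0.566  0.036 -0.823] tilt 34.57 head 0.063 tooly [ 0.111 -0.993  0.033] toolz [-0.817 -0.111 -0.566]
```

```bash
cat > plan.py <<'E'
from fk2 import *
L=[eval(l) for l in open('log.txt')]
sg=(-1,1,-1,1,-1,1,1); d=fit(sg,L).x
# tool offset
Rf=[(fk(q,d,sg)[1].inv()*R.from_quat(r)) for q,p,r in L]; Roff=R.concatenate(Rf).mean()
print('pos err mm',[round(1e3*np.linalg.norm(fk(q,d,sg)[0]-p),1) for q,p,r in L],'rot',[round((Roff.inv()*x).magnitude(),3) for x in Rf])
lo=np.array([-3.01,-.46,-1.47,.13,-1,.04,-2.66]);hi=np.array([3.01,2.08,1.51,2.56,4.14,2.09,2.66])
def ik(p,M,q0):
    best=None
    for s in range(6):
        x0=np.clip(np.array(q0)+(0 if s==0 else np.random.randn(7)*.4),lo+.02,hi-.02)
        f=lambda q:np.r_[(fk(q,d,sg)[0]-p)*5,((fk(q,d,sg)[1]*Roff).inv()*R.from_matrix(M)).as_rotvec(),.003*(q-q0)]
        r=least_squares(f,x0,bounds=(lo,hi))
        if best is None or r.cost<best.cost:best=r
    e=f(best.x);return best.x.round(2),'poserr mm',round(np.linalg.norm(e[:3])*200,1),'rot',round(np.linalg.norm(e[3:6]),3)
s,p,M=st();q=s['q']
dd=M[:,0]
def frame(a,sgn):
    a=np.array([a[0],a[1],0.]);y=np.cross(a,dd);y/=np.linalg.norm(y);y*=sgn
    return np.c_[dd,y,np.cross(dd,y)]
af=fx([0,0,F[2]],[0,1,0])[0];ac=fx([0,0,C[2]],[0,1,0])[0]
pf=fx(F,[0,0,.22])[0]-.004*dd; pc=fx(C,[0,0,.075])[0]-.004*dd
for sn in(1,-1):
    A=frame(af,sn);B=frame(-ac,sn)
    # axle in tool frame preserved?
    print('axle tool',(A.T@af).round(3),(B.T@-ac).round(3))
    print('yaw now->fix',np.arctan2(*(M.T@A[:,1])[[2,1]]).round(3),'fix->cr',np.arctan2(*(A.T@B[:,1])[[2,1]]).round(3))
    for nm,P,Q in(('fix',pf,A),('fixlow',pf-[0,0,.06],A),('fixpre',pf-.12*dd,A),('cr',pc,B),('crpre',pc+[0,0,.12],B)):
        q0=np.array([-.2 if 'f' in nm else .46,.6,0,1.2,0,.9,0]); print(sn,nm,P.round(3),*ik(P,Q,q0))
E
python3 plan.py
```

```text
pos err mm [np.float64(2.6), np.float64(6.1), np.float64(5.0), np.float64(4.9), np.float64(5.0), np.float64(2.8), np.float64(3.8), np.float64(8.0), np.float64(7.8), np.float64(5.3), np.float64(12.9), np.float64(10.3), np.float64(6.7), np.float64(3.6), np.float64(2.2), np.float64(4.0), np.float64(8.3)] rot [2.62, 1.149, 0.901, 0.948, 0.957, 0.851, 0.777, 0.718, 0.056, 0.248, 0.232, 0.301, 0.471, 0.854, 0.974, 1.2, 1.34]
axle tool [-0.09  -0.     0.996] [-0.087  0.     0.996]
yaw now->fix 1.498 fix->cr -2.883
1 fix [0.649 0.138 0.223] [-0.46  0.61  0.2   1.96 -0.01  0.04  0.22] poserr mm 2.9 rot 0.043
1 fixlow [0.649 0.138 0.163] [-0.45  0.72  0.19  1.93 -0.    0.04  0.24] poserr mm 7.6 rot 0.114
1 fixpre [0.581 0.134 0.322] [-0.58  0.38  0.33  2.07 -0.07  0.13  0.15] poserr mm 0.0 rot 0.0
1 cr [ 0.5   -0.248  0.078] [ 1.09  1.23 -0.98  2.46  2.61  0.87 -1.14] poserr mm 0.0 rot 0.0
1 crpre [ 0.5   -0.248  0.198] [ 1.03  0.69 -0.65  2.14 -0.04  0.04  2.66] poserr mm 7.8 rot 0.104
axle tool [-0.09   0.    -0.996] [-0.087 -0.    -0.996]
yaw now->fix -1.644 fix->cr -2.883
-1 fix [0.649 0.138 0.223] [-0.01  0.71 -0.61  2.17  2.07  0.6  -0.9 ] poserr mm 0.0 rot 0.0
-1 fixlow [0.649 0.138 0.163] [ 0.01  0.87 -0.66  2.21  2.24  0.76 -0.77] poserr mm 0.0 rot 0.0
-1 fixpre [0.581 0.134 0.322] [-0.19  0.39 -0.36  2.21  1.67  0.33 -1.19] poserr mm 0.0 rot 0.0
-1 cr [ 0.5   -0.248  0.078] [ 0.95  0.92 -0.53  2.05  0.01  0.04 -0.53] poserr mm 15.8 rot 0.224
-1 crpre [ 0.5   -0.248  0.198] [ 0.99  0.67 -0.61  2.14  0.02  0.04 -0.4 ] poserr mm 6.5 rot 0.086
```

```bash
cat > sim.py <<'E'
from fk2 import *
L=[eval(l) for l in open('log.txt')]
lo=np.array([-3.01,-.46,-1.47,.13,-1,.04,-2.66]);hi=np.array([3.01,2.08,1.51,2.56,4.14,2.09,2.66])
def fitall(sg):
    # params d (10) + tool roff rotvec, + joint offsets none
    def f(x):
        r=[]
        for q,p,rr in L:
            P,T=fk(q,x[:10],sg); T=T*R.from_rotvec(x[10:13])
            r+=list(P+T.apply(x[13:16])-p)+list(.3*(T.inv()*R.from_quat(rr)).as_rotvec())
        return np.r_[r,.002*(x[:10]-x0),.01*x[13:16]]
    best=None
    for a in range(4):
        init=(R.from_euler('z',a*np.pi/2)*R.from_matrix(np.array([[0,0,1],[0,1,0],[1,0,0]])*np.array([[1],[-1],[1]]))).as_rotvec()
        s=least_squares(f,np.r_[x0,init,0,0,0])
        if best is None or s.cost<best.cost:best=s
    return best
if __name__=="__main__":
    out=[]
    for s5 in(1,-1):
      for s7 in (1,-1):
        for s3 in(1,-1):
          b=fitall((-1,1,s3,1,s5,1,s7));out.append((b.cost,(-1,1,s3,1,s5,1,s7),b.x))
    out.sort(key=lambda o:o[0])
    for o in out[:3]: print(o[0],o[1],o[2].round(3))
    import pickle;pickle.dump(out[0],open('model.pkl','wb'))
E
python3 sim.py
```

```text
0.0004936710142262204 (-1, 1, -1, 1, -1, 1, -1) [ 3.390e-01  5.590e-01  3.590e-01  3.000e-01 -5.900e-02  2.600e-02
 -1.500e-02 -3.000e-03  2.900e-02  5.000e-03  1.174e+00 -1.226e+00
  1.158e+00  4.000e-03  5.000e-03  1.000e-03]
0.2725014698096049 (-1, 1, -1, 1, 1, 1, -1) [ 0.09   0.379  0.311 -0.198  0.027 -0.023 -0.024  0.104 -0.147  0.084
  1.089 -1.093  0.875 -0.021  0.024 -0.01 ]
0.4252169655424067 (-1, 1, 1, 1, 1, 1, -1) [ 0.128  0.491  0.402 -0.052  0.137  0.032  0.333  0.019  0.094 -0.244
  0.953 -1.083  0.89  -0.019  0.037  0.009]
```

```bash
cat > sim2.py <<'E'
from sim import *
import pickle
_,sg,X=pickle.load(open('model.pkl','rb'))
def FK(q):
    P,T=fk(q,X[:10],sg);T=T*R.from_rotvec(X[10:13]);return P+T.apply(X[13:16]),T
def jac(q):
    p,T=FK(q);J=np.zeros((6,7))
    for i in range(7):
        e=np.array(q,float);e[i]+=1e-5;p2,T2=FK(e);J[:3,i]=(p2-p)/1e-5;J[3:,i]=(T2*T.inv()).as_rotvec()/1e-5
    return J,p,T
W=np.diag([1,1,1,.3,.3,.3])
def step(q,p,T,n=6,lam=.02):
    for _ in range(n):
        J,pc,Tc=jac(q);e=np.r_[p-pc,(T*Tc.inv()).as_rotvec()]
        free=np.ones(7,bool)
        for k in range(4):
            Jw=W@J[:,free];dq=np.zeros(7);dq[free]=Jw.T@np.linalg.solve(Jw@Jw.T+lam**2*np.eye(6),W@e)
            dq=np.clip(dq,-.15,.15)
            bad=free&(((q+dq)<lo)|((q+dq)>hi))
            if not bad.any():break
            q=np.where(bad,np.clip(q+dq,lo,hi),q);free&=~bad
        q=np.clip(q+dq,lo,hi)
    return q
def run(q,segs,dd=.01):
    for name,p1,T1 in segs:
        p0,T0=FK(q);n=max(int(np.linalg.norm(p1-p0)/.03),int((T1*T0.inv()).magnitude()/.12),1)
        rv=(T1*T0.inv()).as_rotvec()
        for k in range(1,n+1):
            q=step(q,p0+(p1-p0)*k/n,R.from_rotvec(rv*k/n)*T0)
        p,T=FK(q);x=T.apply([1,0,0])
        print(name,n,q.round(2),'err mm',round(1e3*np.linalg.norm(p-p1),1),'rot',round((T*T1.inv()).magnitude(),3),'tilt',np.degrees(np.arccos(-x[2])).round(1),'head',np.arctan2(x[1],x[0]).round(3))
    return q
def frame(dd,a,sgn):
    y=np.cross(a,dd);y/=np.linalg.norm(y);y*=sgn
    return R.from_matrix(np.c_[dd,y,np.cross(dd,y)])
af=fx([0,0,F[2]],[0,1,0])[0];ac=fx([0,0,C[2]],[0,1,0])[0]
xf=fx([0,0,F[2]],[1,0,0])[0];z=np.array([0,0,1.])
if __name__=="__main__":
    s,p,M=st();q0=np.array(s['q']);dd=M[:,0];T0=R.from_matrix(M)
    print(FK(q0)[0]-p)
    c=fx(F,[0,0,.22])[0];cc=fx(C,[0,0,.075])[0]
    for sn in(1,-1):
        A=frame(dd,af,sn);B=frame(dd,-ac,sn)
        print('---',sn)
        q=run(q0,[('down',np.array([.4,-.3,.6]),T0),('yaw',np.array([.45,-.1,.45]),A),('pre',c-.12*dd,A),('fix',c-.004*dd,A),('lift',c-.004*dd+.006*z,A),('fwd',c-.004*dd+.006*z-.03*xf,A),('low',c-.004*dd-.06*z-.028*xf,A),('out',c-.06*z-.13*xf,A),('up',np.array([.5,0,.3]),A),('pre cr',cc+.12*z,B),('cr',cc,B)])
E
python3 sim2.py
```

```text
[-0.00417791 -0.00287163  0.00483277]
--- 1
down 11 [ 1.76  0.11 -1.04  1.62 -0.39  1.07 -0.59] err mm 0.0 rot 0.0 tilt 34.6 head 0.063
yaw 12 [ 1.37  0.03 -1.09  2.09 -0.39  0.52 -2.37] err mm 0.0 rot 0.0 tilt 34.6 head 0.063
pre 9 [-0.6   0.4   0.41  2.07 -0.58  0.14 -2.66] err mm 0.0 rot 0.0 tilt 34.6 head 0.063
fix 3 [-0.42  0.61  0.2   1.96 -0.58  0.04 -2.66] err mm 6.1 rot 0.041 tilt 32.3 head 0.049
lift 1 [-0.42  0.6   0.2   1.96 -0.58  0.04 -2.66] err mm 5.1 rot 0.034 tilt 32.7 head 0.052
fwd 1 [-0.43  0.57  0.21  2.02 -0.57  0.04 -2.66] err mm 8.6 rot 0.055 tilt 31.5 head 0.044
low 2 [-0.42  0.69  0.2   1.98 -0.59  0.04 -2.66] err mm 19.5 rot 0.128 tilt 27.4 head 0.01
out 3 [-0.45  0.59  0.22  2.15 -0.58  0.04 -2.66] err mm 35.3 rot 0.207 tilt 23.1 head -0.039
up 5 [ 0.11  0.28 -0.15  2.28 -0.31  0.04 -2.66] err mm 7.2 rot 0.037 tilt 32.4 head 0.068
pre cr 24 [ 1.03  0.68 -0.64  2.14  0.04  0.04  0.5 ] err mm 17.1 rot 0.102 tilt 30.3 head 0.194
cr 4 [ 0.99  0.93 -0.57  2.04  0.02  0.04  0.65] err mm 35.2 rot 0.223 tilt 27.4 head 0.426
--- -1
down 11 [ 1.76  0.11 -1.04  1.62 
[... 284 characters left out ...]
0.18] err mm 10.6 rot 0.07 tilt 30.7 head 0.037
lift 1 [-0.45  0.6   0.2   1.96  0.02  0.04 -0.14] err mm 9.5 rot 0.063 tilt 31.0 head 0.04
fwd 1 [-0.46  0.57  0.21  2.02 -0.    0.04 -0.12] err mm 13.1 rot 0.084 tilt 29.9 head 0.031
low 2 [-0.45  0.69  0.19  1.98 -0.01  0.04 -0.14] err mm 23.9 rot 0.157 tilt 25.9 head -0.012
out 3 [-0.49  0.59  0.22  2.15 -0.01  0.04 -0.14] err mm 39.9 rot 0.234 tilt 21.6 head -0.07
up 5 [ 0.11  0.27 -0.18  2.29  0.03  0.04  0.12] err mm 12.5 rot 0.065 tilt 30.9 head 0.072
pre cr 24 [ 0.96  0.66 -0.64  2.15  0.95  0.04  2.66] err mm 13.9 rot 0.083 tilt 31.0 head 0.163
cr 4 [ 0.92  0.9  -0.57  2.06  1.06  0.04  2.66] err mm 32.7 rot 0.207 tilt 27.3 head 0.384
```

```bash
cat > sim3.py <<'E'
from sim2 import *
s,p,M=st();q0=np.array(s['q']);dd=M[:,0];T0=R.from_matrix(M)
c=fx(F,[0,0,.22])[0];cc=fx(C,[0,0,.075])[0]
A=frame(dd,af,1);B=frame(dd,-ac,1)
def yawT(T,a): return T*R.from_rotvec([a,0,0])
import sys
for P in ([.6,-.05,.4],[.6,-.1,.3],[.5,0,.4],[.6,-.1,.45]):
    P=np.array(P);print('---',P)
    q=run(q0,[('down',np.array([.4,-.3,.6]),T0),('al',P,T0)])
    Y=-4.785
    q=run(q,[('y%d'%k,P,yawT(T0,Y*k/6)) for k in range(1,7)])
    q=run(q,[('pre',c-.12*dd,A),('fix',c-.004*dd,A),('fwd',c-.004*dd+.006*z-.03*xf,A),('low',c-.004*dd-.06*z-.028*xf,A),('out',c-.06*z-.13*xf,A),('up',np.array([.5,0,.25]),A)])
    q=run(q,[('y%d'%k,np.array([.5,0-.05*k,.25]),yawT(A,3.4*k/4)) for k in range(1,5)])
    q=run(q,[('pre cr',cc+.1*z,B),('cr',cc,B)])
E
python3 sim3.py
```

```text
--- [ 0.6  -0.05  0.4 ]
down 11 [ 1.76  0.11 -1.04  1.62 -0.39  1.07 -0.59] err mm 0.0 rot 0.0 tilt 34.6 head 0.063
al 12 [ 0.42  0.3  -0.51  1.95  0.31  0.34 -1.74] err mm 0.0 rot 0.0 tilt 34.6 head 0.063
y1 6 [ 0.56  0.32 -0.73  1.97  0.6   0.35 -1.23] err mm 0.0 rot 0.0 tilt 34.6 head 0.063
y2 6 [ 0.71  0.38 -0.97  1.99  0.86  0.41 -0.68] err mm 0.0 rot 0.0 tilt 34.6 head 0.063
y3 6 [ 0.83  0.48 -1.21  2.    1.07  0.54 -0.08] err mm 0.0 rot 0.0 tilt 34.6 head 0.063
y4 6 [ 0.88  0.6  -1.4   1.99  1.21  0.72  0.6 ] err mm 0.0 rot 0.0 tilt 34.6 head 0.063
y5 6 [ 0.88  0.65 -1.47  1.98  1.25  0.8   1.37] err mm 0.0 rot 0.0 tilt 34.6 head 0.063
y6 6 [ 0.87  0.65 -1.47  1.97  1.25  0.82  2.15] err mm 0.0 rot 0.0 tilt 34.6 head 0.063
pre 6 [ 0.3   0.65 -1.19  2.13  1.56  0.86  1.48] err mm 0.0 rot 0.0 tilt 34.6 head 0.063
fix 3 [ 0.21  0.88 -1.04  2.08  1.84  0.89  1.35] err mm 0.0 rot 0.0 tilt 34.6 head 0.063
fwd 1 [ 0.23  0.85 -1.07  2.16  1.85  0.91  1.28] err mm 0.0 rot 0.0 tilt 34.6 head 0.063
low 2 [ 0.19  0.99 -1.01  2.21  2.05  1.    1.13] err mm 0.0 rot 0.0 tilt 34.6 head 0.063

[... 5464 characters left out ...]
94 -0.91  2.51  2.22  1.09  0.76] err mm 0.0 rot 0.0 tilt 34.6 head 0.063
up 4 [ 0.49  0.62 -0.98  2.53  2.18  0.7   1.  ] err mm 0.0 rot 0.0 tilt 34.6 head 0.063
y1 7 [ 0.74  0.72 -1.18  2.51  2.1   0.75  0.38] err mm 0.0 rot 0.0 tilt 34.6 head 0.063
y2 7 [ 0.93  0.84 -1.35  2.49  2.01  0.82 -0.25] err mm 0.0 rot 0.0 tilt 34.6 head 0.063
y3 7 [ 1.08  0.94 -1.47  2.46  1.94  0.88 -0.89] err mm 0.0 rot 0.0 tilt 34.6 head 0.063
y4 7 [ 1.19  0.97 -1.47  2.4   1.9   0.83 -1.57] err mm 0.0 rot 0.0 tilt 34.6 head 0.063
pre cr 2 [ 1.22  1.15 -1.36  2.39  2.1   0.87 -1.53] err mm 0.0 rot 0.0 tilt 34.6 head 0.063
cr 3 [ 1.18  1.41 -1.24  2.42  2.36  1.04 -1.58] err mm 0.0 rot 0.0 tilt 34.6 head 0.063
```

```bash
python3 - <<'E'
from h import *
to([.42,-.25,.6]);to([.5,0,.4])
E
```

```text
delta cm [34.11, -10.47, 1.41] dist 35.7
delta cm [56.01, -35.08, 3.44] dist 66.2
```

>>> apply_moves --pt "4 -1 0.2" --pt "8 -2 0.4" --pt "11.5 -3.2 0.6" --pt "15 -4.4 0.7" --pt "18.5 -5.5 0.8" --pt "22 -6.6 1" --pt "25.5 -7.7 1.1" --pt "29 -8.8 1.2" --pt "32 -10 1.3" --pt "34 -10.5 1.4" --yaw '[0, 0, 0, 0, 0, 0, 0, 0, 0, 0]' --gripper '[60, 60, 60, 60, 60, 60, 60, 60, 60, 60]'

```text
clock: 13.75
tool_pos: [0.4194, -0.2463, 0.5982]
eef_rot: [0.883, 0.043, -0.465, 0.041]
contact_force: [-0.2, 0.5, 0.6]
opening: 0.602
```

```bash
python3 - <<'E'
from h import *
show();to([.5,0,.4])
E
```

```text
t 13.75 p [ 0.4194 -0.2463  0.5982] op 0.602 q [ 1.704  0.089 -1.108  1.677 -0.348  0.973 -0.699] f [-0.2  0.5  0.6] m [ 0.03  0.52 -0.02]
 toolx [ 0.563  0.038 -0.826] tilt 34.35 head 0.067 tooly [ 0.114 -0.993  0.032] toolz [-0.819 -0.112 -0.563]
delta cm [21.83, -24.18, 1.81] dist 32.6
```

Orientation held. Continue to the yaw point, starting the yaw on the way.

>>> apply_moves --pt "2 -2.5 0.2" --pt "4.4 -5 0.4" --pt "6.6 -7.5 0.6" --pt "8.8 -10 0.8" --pt "11 -12.5 1" --pt "13.2 -15 1.2" --pt "15.4 -17.5 1.4" --pt "17.6 -20 1.6" --pt "20 -22 1.8" --pt "21.8 -24.2 1.8" --yaw '[0, 0, 0, 0, -0.1, -0.2, -0.32, -0.44, -0.56, -0.68]' --gripper '[60, 60, 60, 60, 60, 60, 60, 60, 60, 60]'

```text
clock: 14.58
tool_pos: [0.4904, -0.0277, 0.4186]
eef_rot: [0.844, 0.154, -0.443, 0.261]
contact_force: [0.5, -0.9, 1.1]
opening: 0.599
```

```bash
python3 - <<'E'
from h import *
show();to([.5,0,.4])
E
```

```text
t 14.58 p [ 0.4904 -0.0277  0.4186] op 0.599 q [ 0.715  0.162 -0.863  2.173  0.536  0.302 -1.52 ] f [ 0.5 -0.9  1.1] m [-0.11  0.51 -0.01]
 toolx [ 0.56   0.028 -0.828] tilt 34.11 head 0.05 tooly [ 0.491 -0.816  0.304] toolz [-0.667 -0.577 -0.471]
delta cm [2.16, -2.36, -1.36] dist 3.5
```

>>> apply_moves --pt "0 0 0" --pt "0 0 0" --pt "0 0 0" --pt "0 0 0" --pt "0 0 0" --pt "0 0 0" --pt "0 0 0" --pt "0 0 0" --pt "0 0 0" --pt "0 0 0" --yaw '[-0.12, -0.24, -0.36, -0.48, -0.6, -0.72, -0.84, -0.96, -1.08, -1.2]' --gripper '[60, 60, 60, 60, 60, 60, 60, 60, 60, 60]'

```text
clock: 15.42
tool_pos: [0.4898, -0.0281, 0.4186]
eef_rot: [0.547, 0.378, -0.279, 0.693]
contact_force: [1.1, 0.0, -0.1]
opening: 0.602
```

>>> apply_moves --pt "0 0 0" --pt "0 0 0" --pt "0 0 0" --pt "0 0 0" --pt "0 0 0" --pt "0 0 0" --pt "0 0 0" --pt "0 0 0" --pt "0 0 0" --pt "0 0 0" --yaw '[-0.12, -0.24, -0.36, -0.48, -0.6, -0.72, -0.84, -0.96, -1.08, -1.2]' --gripper '[60, 60, 60, 60, 60, 60, 60, 60, 60, 60]'

```text
clock: 16.25
tool_pos: [0.4893, -0.0287, 0.4184]
eef_rot: [0.057, 0.469, -0.016, 0.881]
contact_force: [-0.8, -0.0, 0.4]
opening: 0.601
```

```bash
python3 - <<'E'
from h import *
s,p,M=show();af=fx([0,0,F[2]],[0,1,0])[0];j=np.cross(af,M[:,0]);c=fx(F,[0,0,.22])[0]
to(c-.12*M[:,0],j)
E
```

```text
t 16.25 p [ 0.4893 -0.0287  0.4184] op 0.601 q [ 1.081  0.325 -1.435  2.166  1.002  0.522  0.42 ] f [-0.8 -0.   0.4] m [0.01 0.36 0.04]
 toolx [ 0.559  0.025 -0.829] tilt 34.04 head 0.045 tooly [0.083 0.993 0.086] toolz [ 0.825 -0.116  0.553]
delta cm [13.91, 16.25, 0.43] dist 21.4 yaw 1.269 (or -1.873)
```

>>> apply_moves --pt "0 1 0" --pt "1 2.5 0" --pt "2 4 0" --pt "3 6 0" --pt "4.5 8 0" --pt "6 10 0" --pt "7.5 12 0" --pt "9 13.5 0" --pt "10 15 0.3" --pt "11 16.2 0.4" --yaw '[-0.12, -0.24, -0.36, -0.48, -0.6, -0.72, -0.84, -0.96, -1.08, -1.2]' --gripper '[70, 70, 70, 70, 70, 70, 70, 70, 70, 70]'

```text
clock: 17.08
tool_pos: [0.5676, 0.1352, 0.3428]
eef_rot: [-0.452, 0.396, 0.253, 0.758]
contact_force: [-0.3, -1.0, 0.3]
opening: 0.699
```

```bash
python3 - <<'E'
from h import *
s,p,M=show();af=fx([0,0,F[2]],[0,1,0])[0];j=np.cross(af,M[:,0]);c=fx(F,[0,0,.22])[0]
to(c-.10*M[:,0],j)
E
```

```text
t 17.08 p [0.5676 0.1352 0.3428] op 0.699 q [ 0.349  0.595 -1.224  2.087  1.446  0.882  0.942] f [-0.3 -1.   0.3] m [0.11 0.39 0.06]
 toolx [ 0.559  0.025 -0.829] tilt 33.99 head 0.045 tooly [-0.741  0.463 -0.486] toolz [0.372 0.886 0.277]
delta cm [4.85, -0.07, 0.0] dist 4.9 yaw -0.667 (or 2.474)
```

>>> apply_moves --pt "0.5 0 0" --pt "1.5 0 0" --pt "2.5 0 0" --pt "3.5 0 0" --pt "4 0 0" --pt "4 0 0" --pt "4 0 0" --yaw '[-0.12, -0.24, -0.36, -0.48, -0.6, -0.667, -0.667]' --gripper '[70, 70, 70, 70, 70, 70, 70]'

```text
clock: 17.67
tool_pos: [0.5898, 0.1353, 0.3092]
eef_rot: [0.676, -0.292, -0.368, -0.568]
contact_force: [0.7, 0.2, -0.3]
opening: 0.702
```

```bash
python3 - <<'E'
from h import *
s,p,M=show();af=fx([0,0,F[2]],[0,1,0])[0];j=np.cross(af,M[:,0]);c=fx(F,[0,0,.22])[0]
to(c-.006*M[:,0],j)
im=snapshot("scene");cv2.imwrite("pics/s5.png",cv2.resize(im[150:370,150:410,::-1],None,fx=2.7,fy=2.7,interpolation=cv2.INTER_CUBIC))
im=snapshot("top");cv2.imwrite("pics/t5.png",cv2.resize(im[80:240,160:340,::-1],None,fx=3.6,fy=3.6,interpolation=cv2.INTER_CUBIC))
E
```

```text
t 17.67 p [0.5898 0.1353 0.3092] op 0.702 q [ 0.31   0.674 -1.176  2.08   1.546  0.898  1.553] f [ 0.7  0.2 -0.3] m [0.09 0.52 0.05]
 toolx [ 0.558  0.023 -0.83 ] tilt 33.93 head 0.042 tooly [-0.813 -0.185 -0.552] toolz [-0.166  0.982 -0.084]
delta cm [10.23, -0.12, 0.05] dist 10.2 yaw 0.001 (or -3.141)
```

View pics/s5.png

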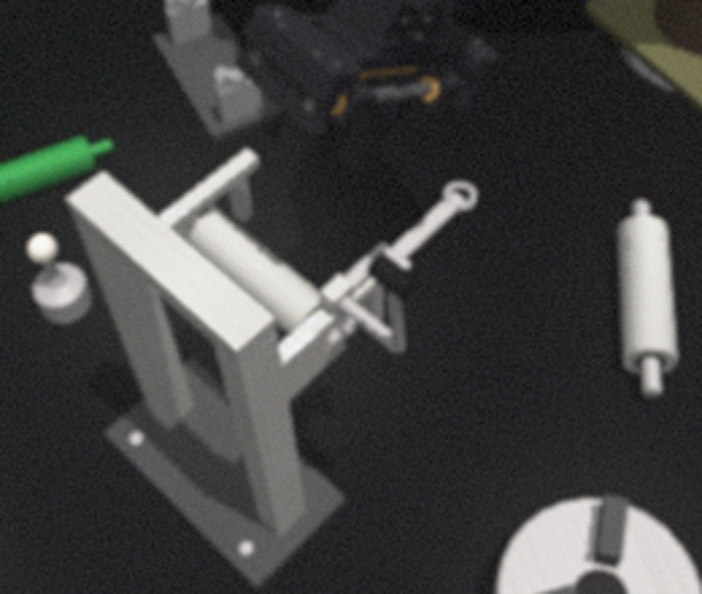

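View pics/t5.png

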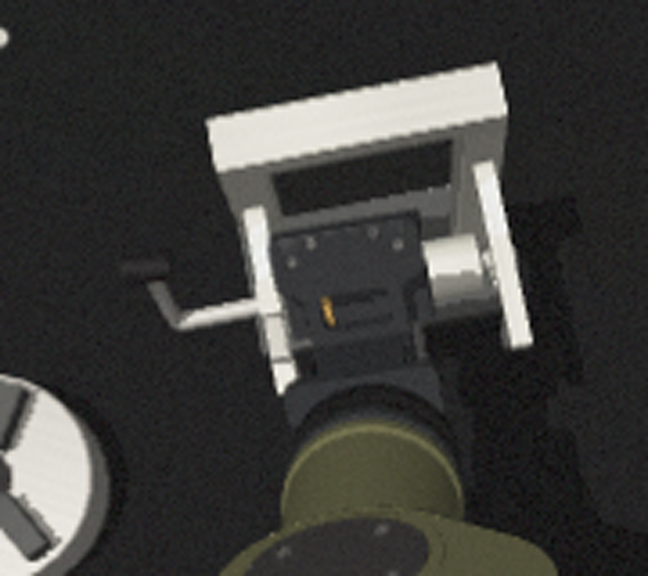

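```bash
python3 - <<'E'
from h import *
X,e=tri({"scene":(150+392/2.7,150+262/2.7),"top":(160+145/3.6,80+268/3.6)});print(X,e)
c,s=np.cos(F[2]),np.sin(F[2]);v=X[:2]-F[:2];f=[c*v[0]+s*v[1],-s*v[0]+c*v[1],X[2]];print(f,np.arctan2(f[2]-.254,-.01-f[0]))
E
```

```text
[0.61800727 0.25394994 0.34961373] {'scene': array([-0.1, -0. ]), 'top': array([-0.,  0.])}
[np.float64(-0.006750948693658214), np.float64(0.11981303410478714), np.float64(0.34961373370054694)] 1.6047642671384552
```

>>> apply_moves --pt "2 -0.1 0" --pt "4 -0.1 0" --pt "6 -0.1 0" --pt "7.5 -0.1 0" --pt "8.5 -0.1 0" --pt "8.7 -0.1 0" --yaw '[0, 0, 0, 0, 0, 0]' --gripper '[70, 70, 70, 70, 70, 70]'

```text
clock: 18.27
tool_pos: [0.6395, 0.1372, 0.2367]
eef_rot: [0.674, -0.294, -0.368, -0.569]
contact_force: [0.5, -0.5, 0.0]
opening: 0.705
```

```bash
python3 - <<'E'
from h import *
s,p,M=show();af=fx([0,0,F[2]],[0,1,0])[0];j=np.cross(af,M[:,0]);c=fx(F,[0,0,.22])[0]
to(c-.006*M[:,0],j)
im=snapshot("scene");cv2.imwrite("pics/s6.png",cv2.resize(im[150:370,150:410,::-1],None,fx=2.7,fy=2.7,interpolation=cv2.INTER_CUBIC))
im=snapshot("top");cv2.imwrite("pics/t6.png",cv2.resize(im[80:240,160:340,::-1],None,fx=3.6,fy=3.6,interpolation=cv2.INTER_CUBIC))
E
```

```text
t 18.27 p [0.6395 0.1372 0.2367] op 0.705 q [ 0.254  0.843 -1.09   2.029  1.728  0.926  1.48 ] f [ 0.5 -0.5  0. ] m [0.04 0.47 0.05]
 toolx [ 0.557  0.023 -0.83 ] tilt 33.88 head 0.041 tooly [-0.815 -0.18  -0.552] toolz [-0.162  0.983 -0.082]
delta cm [1.44, -0.05, 0.09] dist 1.4 yaw -0.005 (or 3.136)
```

View pics/s6.png

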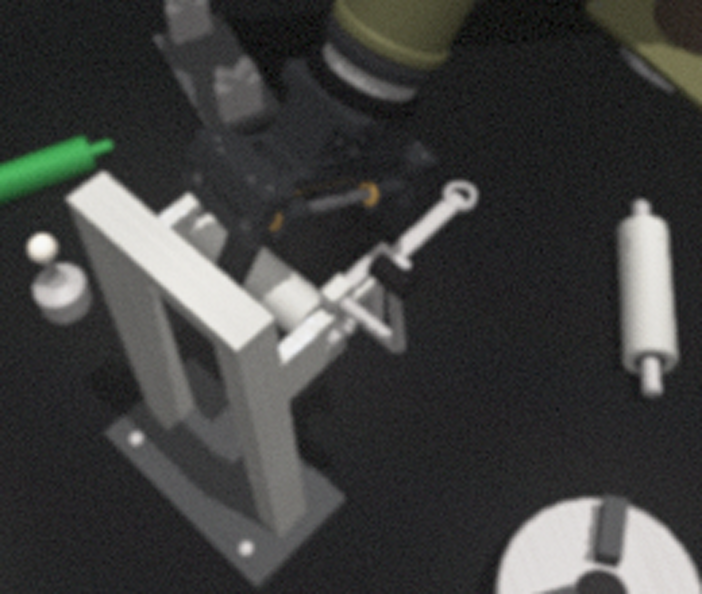

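View pics/t6.png

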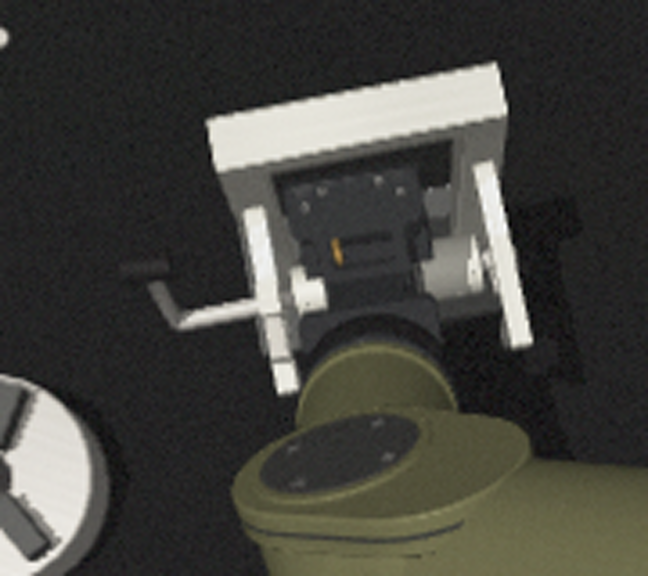

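>>> apply_moves --pt "0.6 -0.05 0.1" --pt "1.1 -0.05 0.1" --pt "1.4 -0.05 0.1" --pt "1.4 -0.05 0.1" --pt "1.4 -0.05 0.1" --yaw '[0, 0, 0, 0, 0]' --gripper '[70, 70, 70, 70, 70]'

```text
clock: 18.78
tool_pos: [0.6471, 0.1394, 0.2268]
eef_rot: [0.675, -0.293, -0.368, -0.569]
contact_force: [-0.2, 1.2, 0.7]
opening: 0.702
```

```bash
python3 - <<'E'
from h import *
s,p,M=show();af=fx([0,0,F[2]],[0,1,0])[0];j=np.cross(af,M[:,0]);c=fx(F,[0,0,.22])[0]
to(c-.006*M[:,0],j)
E
```

```text
t 18.78 p [0.6471 0.1394 0.2268] op 0.702 q [ 0.246  0.867 -1.08   2.017  1.751  0.929  1.475] f [-0.2  1.2  0.7] m [ 0.1   0.44 -0.05]
 toolx [ 0.558  0.024 -0.829] tilt 33.96 head 0.043 tooly [-0.814 -0.181 -0.553] toolz [-0.163  0.983 -0.081]
delta cm [0.18, 0.06, -0.09] dist 0.2 yaw -0.004 (or 3.138)
```

No contact. Close.

>>> apply_moves --pt "0.1 0 0" --pt "0.1 0 0" --pt "0.1 0 0" --pt "0.1 0 0" --pt "0.1 0 0" --pt "0.1 0 0" --yaw '[0, 0, 0, 0, 0, 0]' --gripper '[35, 30, 30, 30, 30, 30]' --force 35

```text
clock: 19.28
tool_pos: [0.6479, 0.1395, 0.2262]
eef_rot: [0.675, -0.292, -0.368, -0.569]
contact_force: [1.3, 0.2, 0.3]
opening: 0.401
```

```bash
python3 - <<'E'
from h import *
s,p,M=show()
xf=fx([0,0,F[2]],[1,0,0])[0]
print('fix x in tool',(M.T@xf).round(3),'z in tool',(M.T@[0,0,1.]).round(3))
E
```

```text
t 19.28 p [0.6479 0.1395 0.2262] op 0.401 q [ 0.246  0.869 -1.08   2.016  1.753  0.93   1.475] f [1.3 0.2 0.3] m [ 0.15  0.33 -0.01]
 toolx [ 0.559  0.024 -0.829] tilt 34.0 head 0.043 tooly [-0.813 -0.181 -0.553] toolz [-0.163  0.983 -0.081]
fix x in tool [ 0.55  -0.833  0.059] z in tool [-0.829 -0.553 -0.081]
```

>>> apply_moves --pt "0 0 0" --pt "-0.17 -0.11 0" --pt "-0.33 -0.22 -0.03" --pt "-0.5 -0.33 -0.05" --pt "-0.5 -0.33 -0.05" --pt "-0.5 -0.33 -0.05" --yaw '[0, 0, 0, 0, 0, 0]' --gripper '[30, 30, 30, 30, 30, 30]'

```text
clock: 19.78
tool_pos: [0.6476, 0.1393, 0.232]
eef_rot: [0.675, -0.293, -0.368, -0.569]
contact_force: [-0.2, 0.0, -4.1]
opening: 0.398
```

```bash
cat >> h.py <<'E'
G0=np.array([0.6479,0.1395,0.2262])
def rel():
    s,p,M=show();v=p-G0;c,sn=np.cos(F[2]),np.sin(F[2])
    print('roller rel seat mm (fix axes):',(1e3*np.array([c*v[0]+sn*v[1],-sn*v[0]+c*v[1],v[2]])).round(1))
    xf=np.array([c,sn,0]);yf=np.array([-sn,c,0]);f=s['contact_force'];print('f fix',round(float(f@xf),1),round(float(f@yf),1),round(float(f[2]),1))
    print('1cm fix x in tool',(M.T@xf).round(3),'y',(M.T@yf).round(3),'z',(M.T@[0,0,1.]).round(3))
    return s,p,M
E
python3 -c "
from h import *
rel()"
```

```text
t 19.78 p [0.6476 0.1393 0.232 ] op 0.398 q [ 0.249  0.858 -1.083  2.011  1.736  0.926  1.489] f [-0.2  0.  -4.1] m [0.11 1.03 0.  ]
 toolx [ 0.558  0.024 -0.829] tilt 33.96 head 0.043 tooly [-0.814 -0.181 -0.553] toolz [-0.163  0.983 -0.081]
roller rel seat mm (fix axes): [-0.3 -0.1  5.8]
f fix -0.1 0.1 -4.1
1cm fix x in tool [ 0.55  -0.833  0.059] y [-0.1    0.004  0.995] z [-0.829 -0.553 -0.081]
```

>>> apply_moves --pt "-0.28 0.42 -0.03" --pt "-0.55 0.83 -0.06" --pt "-0.83 1.25 -0.09" --pt "-1.1 1.67 -0.12" --pt "-1.26 1.92 -0.14" --pt "-1.32 2.0 -0.14" --pt "-1.38 2.08 -0.15" --pt "-1.38 2.08 -0.15" --yaw '[0, 0, 0, 0, 0, 0, 0, 0]' --gripper '[30, 30, 30, 30, 30, 30, 30, 30]'

```text
clock: 20.45
tool_pos: [0.6232, 0.1337, 0.2322]
eef_rot: [0.675, -0.293, -0.368, -0.569]
contact_force: [0.4, 0.0, -4.7]
opening: 0.399
```

```bash
python3 -c "
from h import *
rel()"
```

```text
t 20.45 p [0.6232 0.1337 0.2322] op 0.399 q [ 0.259  0.84  -1.098  2.081  1.761  0.937  1.422] f [ 0.4  0.  -4.7] m [ 0.08  0.95 -0.03]
 toolx [ 0.558  0.024 -0.829] tilt 33.97 head 0.043 tooly [-0.813 -0.181 -0.553] toolz [-0.163  0.983 -0.081]
roller rel seat mm (fix axes): [-25.4  -0.2   6. ]
f fix 0.4 -0.1 -4.7
1cm fix x in tool [ 0.55  -0.833  0.059] y [-0.1    0.004  0.995] z [-0.829 -0.553 -0.081]
```

>>> apply_moves --pt "-0.1 0.15 0" --pt "-0.19 0.29 -0.02" --pt "-0.19 0.29 -0.02" --yaw '[0, 0, 0]' --gripper '[30, 30, 30]'

```text
clock: 20.7
tool_pos: [0.6195, 0.1329, 0.2321]
eef_rot: [0.675, -0.293, -0.368, -0.569]
contact_force: [0.4, 0.2, -4.8]
opening: 0.4
```

```bash
python3 -c "
from h import *
rel()"
```

```text
t 20.7 p [0.6195 0.1329 0.2321] op 0.4 q [ 0.26   0.837 -1.1    2.092  1.764  0.939  1.412] f [ 0.4  0.2 -4.8] m [0.05 1.05 0.04]
 toolx [ 0.558  0.024 -0.83 ] tilt 33.95 head 0.043 tooly [-0.814 -0.181 -0.553] toolz [-0.163  0.983 -0.081]
roller rel seat mm (fix axes): [-29.2  -0.1   5.9]
f fix 0.4 0.2 -4.8
1cm fix x in tool [ 0.549 -0.833  0.058] y [-0.1    0.004  0.995] z [-0.83  -0.553 -0.081]
```

>>> apply_moves --pt "-0.1 0.15 0" --pt "-0.16 0.25 -0.02" --pt "-0.16 0.25 -0.02" --yaw '[0, 0, 0]' --gripper '[30, 30, 30]'

```text
clock: 20.95
tool_pos: [0.6172, 0.1325, 0.2323]
eef_rot: [0.675, -0.292, -0.368, -0.57]
contact_force: [2.6, 1.4, -6.8]
opening: 0.402
```

```bash
python3 -c "
from h import *
rel()"
```

```text
t 20.95 p [0.6172 0.1325 0.2323] op 0.402 q [ 0.261  0.835 -1.102  2.099  1.768  0.94   1.404] f [ 2.6  1.4 -6.8] m [0.32 0.6  0.15]
 toolx [ 0.559  0.025 -0.829] tilt 34.02 head 0.044 tooly [-0.813 -0.18  -0.554] toolz [-0.163  0.983 -0.081]
roller rel seat mm (fix axes): [-31.5  -0.1   6.1]
f fix 2.8 0.7 -6.8
1cm fix x in tool [ 0.551 -0.833  0.058] y [-0.1    0.004  0.995] z [-0.829 -0.554 -0.081]
```

>>> apply_moves --pt "-0.1 0.16 -0.01" --pt "-0.1 0.16 -0.01" --yaw '[0, 0]' --gripper '[30, 30]'

```text
clock: 21.12
tool_pos: [0.6172, 0.1325, 0.2328]
eef_rot: [0.675, -0.291, -0.367, -0.571]
contact_force: [7.4, 2.9, -9.2]
opening: 0.402
```

```bash
python3 -c "
from h import *
rel()"
```

```text
t 21.12 p [0.6172 0.1325 0.2328] op 0.402 q [ 0.262  0.835 -1.103  2.101  1.773  0.941  1.399] f [ 7.4  2.9 -9.2] m [0.47 0.11 0.24]
 toolx [ 0.561  0.025 -0.827] tilt 34.19 head 0.045 tooly [-0.812 -0.179 -0.556] toolz [-0.162  0.984 -0.08 ]
roller rel seat mm (fix axes): [-31.5  -0.1   6.6]
f fix 7.8 1.2 -9.2
1cm fix x in tool [ 0.553 -0.831  0.059] y [-0.099  0.005  0.995] z [-0.827 -0.556 -0.08 ]
```

>>> apply_moves --pt "0.13 -0.2 0.01" --pt "0.13 -0.2 0.01" --pt "0.54 0.08 0.05" --pt "0.96 0.36 0.09" --pt "1.37 0.63 0.13" --pt "1.37 0.63 0.13" --yaw '[0, 0, 0, 0, 0, 0]' --gripper '[30, 30, 30, 30, 30, 30]'

```text
clock: 21.62
tool_pos: [0.6187, 0.1324, 0.2161]
eef_rot: [0.674, -0.292, -0.367, -0.57]
contact_force: [-0.8, 0.3, -4.5]
opening: 0.395
```

```bash
python3 -c "
from h import *
rel()"
```

```text
t 21.62 p [0.6187 0.1324 0.2161] op 0.395 q [ 0.252  0.868 -1.091  2.109  1.813  0.955  1.369] f [-0.8  0.3 -4.5] m [ 0.05  0.99 -0.02]
 toolx [ 0.559  0.025 -0.829] tilt 34.03 head 0.044 tooly [-0.813 -0.18  -0.554] toolz [-0.162  0.983 -0.08 ]
roller rel seat mm (fix axes): [-30.1  -0.5 -10.1]
f fix -0.7 0.5 -4.5
1cm fix x in tool [ 0.551 -0.833  0.059] y [-0.1    0.005  0.995] z [-0.829 -0.554 -0.08 ]
```

>>> apply_moves --pt "0.47 0.2 0.04" --pt "0.88 0.47 0.08" --pt "1.3 0.75 0.12" --pt "1.71 1.03 0.16" --pt "2.12 1.3 0.2" --pt "2.54 1.58 0.24" --pt "2.95 1.86 0.28" --pt "3.37 2.14 0.33" --pt "3.62 2.3 0.35" --pt "3.62 2.3 0.35" --yaw '[0, 0, 0, 0, 0, 0, 0, 0, 0, 0]' --gripper '[30, 30, 30, 30, 30, 30, 30, 30, 30, 30]'

```text
clock: 22.45
tool_pos: [0.6193, 0.1324, 0.1721]
eef_rot: [0.674, -0.293, -0.368, -0.57]
contact_force: [0.3, -1.0, -3.7]
opening: 0.397
```

```bash
python3 -c "
from h import *
rel()
im=snapshot('scene');cv2.imwrite('pics/s7.png',cv2.resize(im[150:370,150:410,::-1],None,fx=2.7,fy=2.7,interpolation=cv2.INTER_CUBIC))
"
```

```text
t 22.45 p [0.6193 0.1324 0.1721] op 0.397 q [ 0.23   0.956 -1.065  2.135  1.927  1.004  1.283] f [ 0.3 -1.  -3.7] m [0.07 0.97 0.03]
 toolx [ 0.558  0.024 -0.829] tilt 33.95 head 0.044 tooly [-0.814 -0.18  -0.553] toolz [-0.163  0.983 -0.081]
roller rel seat mm (fix axes): [-29.4  -0.6 -54.1]
f fix 0.0 -1.1 -3.7
1cm fix x in tool [ 0.55  -0.833  0.059] y [-0.1    0.005  0.995] z [-0.829 -0.553 -0.081]
```

View pics/s7.png

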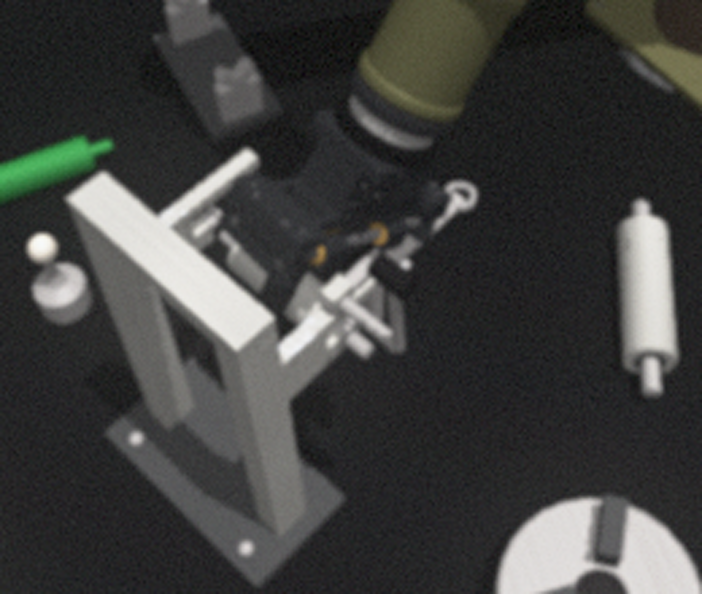

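>>> apply_moves --pt "-1.1 1.66 -0.12" --pt "-2.2 3.3 -0.24" --pt "-3.3 5 -0.36" --pt "-4.4 6.6 -0.48" --pt "-4.95 7.5 -0.53" --pt "-4.95 7.5 -0.53" --yaw '[0, 0, 0, 0, 0, 0]' --gripper '[30, 30, 30, 30, 30, 30]'

```text
clock: 23.0
tool_pos: [0.5297, 0.1126, 0.1726]
eef_rot: [0.675, -0.292, -0.369, -0.569]
contact_force: [-0.3, 0.2, -4.5]
opening: 0.398
```

```bash
python3 -c "
from h import *
rel();to([.5,0,.25])
"
```

```text
t 23.0 p [0.5297 0.1126 0.1726] op 0.398 q [ 0.223  0.93  -1.122  2.396  1.991  1.127  1.031] f [-0.3  0.2 -4.5] m [ 0.11  1.05 -0.  ]
 toolx [ 0.557  0.026 -0.83 ] tilt 33.89 head 0.046 tooly [-0.814 -0.183 -0.552] toolz [-0.166  0.983 -0.081]
roller rel seat mm (fix axes): [-1.213e+02 -1.000e-01 -5.360e+01]
f fix -0.2 0.2 -4.5
1cm fix x in tool [ 0.549 -0.834  0.056] y [-0.098  0.002  0.995] z [-0.83  -0.552 -0.081]
delta cm [-8.37, 0.2, -11.2] dist 14.0
```

```bash
python3 sim.py >/dev/null; cat > sim4.py <<'E'
from sim2 import *
s,p,M=st();q=np.array(s['q']);dd=M[:,0];T0=R.from_matrix(M)
cc=fx(C,[0,0,.075])[0]
at=np.array([-.1,0.004,.995]);at/=np.linalg.norm(at)
best=min(np.linspace(-3.6,3.6,2001),key=lambda a:np.arccos(-ac@(T0*R.from_rotvec([a,0,0])).apply(at)) if a>0 else 9)
B=T0*R.from_rotvec([best,0,0]);a=B.apply(at);print('yaw',best,best-2*np.pi,'axle',a.round(3),'ang',np.arccos(-ac@a),'vert',a[2])
P=[np.array([.53,.03-.06*k,.28]) for k in range(5)]
q=run(q,[('y%d'%k,P[k],T0*R.from_rotvec([best*k/4,0,0])) for k in range(5)])
q=run(q,[('pre',cc-.006*dd+.1*z,B),('cr',cc-.006*dd,B)])
E
python3 sim4.py
```

```text
yaw 3.4055999999999993 -2.877585307179587 axle [-0.104 -0.994  0.02 ] ang 0.02400008743055983 vert 0.019652757335077323
y0 4 [ 0.57  0.66 -1.21  2.31  1.75  0.78  1.44] err mm 0.0 rot 0.0 tilt 33.9 head 0.046
y1 7 [ 0.78  0.72 -1.32  2.32  1.75  0.77  0.74] err mm 0.0 rot 0.0 tilt 33.9 head 0.046
y2 7 [ 0.96  0.8  -1.41  2.31  1.73  0.78  0.06] err mm 0.0 rot 0.0 tilt 33.9 head 0.046
y3 7 [ 1.1   0.86 -1.47  2.29  1.7   0.78 -0.63] err mm 0.0 rot 0.0 tilt 33.9 head 0.046
y4 7 [ 1.21  0.89 -1.47  2.23  1.65  0.74 -1.3 ] err mm 0.0 rot 0.0 tilt 33.9 head 0.046
pre 3 [ 1.24  1.1  -1.38  2.35  1.99  0.82 -1.45] err mm 0.0 rot 0.0 tilt 33.9 head 0.046
cr 3 [ 1.2   1.34 -1.29  2.39  2.24  0.99 -1.52] err mm 0.0 rot 0.0 tilt 33.9 head 0.046
```

>>> apply_moves --pt "-2 -1 -1.5" --pt "-4 -2 -3" --pt "-6 -3 -5" --pt "-8 -4 -7" --pt "-9.1 -4.4 -9" --pt "-9.1 -4.2 -10" --pt "-9.1 -4.0 -11" --pt "-9.1 -4.0 -12" --pt "-9.1 -3.8 -13" --pt "-9.1 -3.6 -14" --yaw '[0, 0, 0, 0.05, 0.15, 0.27, 0.39, 0.51, 0.63, 0.75]' --gripper '[30, 30, 30, 30, 30, 30, 30, 30, 30, 30]'

```text
clock: 23.83
tool_pos: [0.5325, -0.0215, 0.2803]
eef_rot: [-0.418, 0.407, 0.234, 0.778]
contact_force: [0.8, -0.2, -5.1]
opening: 0.396
```

```bash
python3 -c "
from h import *
show();to([.53,-.09,.28])
"; python3 sim4.py
```

```text
t 23.83 p [ 0.5325 -0.0215  0.2803] op 0.396 q [ 0.732  0.692 -1.284  2.314  1.76   0.781  0.796] f [ 0.8 -0.2 -5.1] m [ 0.05  0.96 -0.01]
 toolx [ 0.559  0.025 -0.829] tilt 34.02 head 0.044 tooly [-0.705  0.541 -0.459] toolz [0.437 0.841 0.32 ]
delta cm [-0.28, -3.51, -5.88] dist 6.9
yaw 2.6496 -3.6335853071795863 axle [-0.105 -0.994  0.02 ] ang 0.024782119034717352 vert 0.020267752599231234
y0 1 [ 0.61  0.7  -1.29  2.33  1.75  0.83  0.7 ] err mm 0.0 rot 0.0 tilt 34.0 head 0.044
y1 5 [ 0.8   0.76 -1.37  2.34  1.76  0.82  0.17] err mm 0.0 rot 0.0 tilt 34.0 head 0.044
y2 5 [ 0.97  0.82 -1.45  2.33  1.74  0.83 -0.34] err mm 0.0 rot 0.0 tilt 34.0 head 0.044
y3 5 [ 1.1   0.86 -1.47  2.29  1.72  0.78 -0.84] err mm 0.0 rot 0.0 tilt 34.0 head 0.044
y4 5 [ 1.21  0.89 -1.47  2.23  1.66  0.74 -1.31] err mm 0.0 rot 0.0 tilt 34.0 head 0.044
pre 3 [ 1.24  1.1  -1.38  2.35  1.99  0.83 -1.45] err mm 0.0 rot 0.0 tilt 34.0 head 0.044
cr 3 [ 1.2   1.34 -1.29  2.39  2.25  0.99 -1.53] err mm 0.0 rot 0.0 tilt 34.0 head 0.044
```

>>> apply_moves --pt "0 -0.3 -0.6" --pt "0 -0.6 -1.2" --pt "0 -1 -1.8" --pt "0 -1.4 -2.4" --pt "0 -1.7 -3" --pt "0 -2 -3.6" --pt "0 -2.5 -4.2" --pt "0 -2.9 -4.8" --pt "0 -3.2 -5.4" --pt "-0.3 -3.5 -5.9" --yaw '[0.12, 0.24, 0.36, 0.48, 0.6, 0.72, 0.84, 0.96, 1.08, 1.2]' --gripper '[30, 30, 30, 30, 30, 30, 30, 30, 30, 30]'

```text
clock: 24.67
tool_pos: [0.5304, -0.0914, 0.2801]
eef_rot: [0.097, 0.468, -0.039, 0.878]
contact_force: [-0.1, 0.1, -4.6]
opening: 0.399
```

```bash
python3 -c "
from h import *
s,p,M=show();to(fx(C,[0,0,.195])[0]-.006*M[:,0])
"; python3 sim4.py|head -1
```

```text
t 24.67 p [ 0.5304 -0.0914  0.2801] op 0.399 q [ 0.955  0.776 -1.404  2.287  1.72   0.799 -0.188] f [-0.1  0.1 -4.6] m [ 0.    0.91 -0.04]
 toolx [ 0.56   0.023 -0.828] tilt 34.06 head 0.041 tooly [0.158 0.978 0.134] toolz [ 0.814 -0.206  0.544]
delta cm [4.52, -16.91, -3.68] dist 17.9
yaw 1.4435999999999996 -4.839585307179586 axle [-0.106 -0.994  0.021] ang 0.02666955316816564 vert 0.021484277355326736
```

>>> apply_moves --pt "0 -1.7 -0.4" --pt "0 -3.4 -0.8" --pt "0 -5.1 -1.1" --pt "0 -6.8 -1.5" --pt "0.3 -8.5 -1.8" --pt "0.6 -10.2 -2.2" --pt "0.9 -12 -2.6" --pt "1.2 -13.6 -3" --pt "1.6 -15.3 -3.3" --pt "2 -16.9 -3.7" --yaw '[0.12, 0.24, 0.36, 0.48, 0.6, 0.72, 0.84, 0.96, 1.08, 1.2]' --gripper '[30, 30, 30, 30, 30, 30, 30, 30, 30, 30]'

```text
clock: 25.5
tool_pos: [0.4851, -0.2513, 0.2208]
eef_rot: [0.577, 0.362, -0.298, 0.669]
contact_force: [-0.0, -0.5, -4.3]
opening: 0.396
```

```bash
python3 -c "
from h import *
s,p,M=show();to(fx(C,[0,0,.125])[0]-.006*M[:,0])
"; python3 sim4.py|head -1
```

```text
t 25.5 p [ 0.4851 -0.2513  0.2208] op 0.396 q [ 1.33   0.995 -1.424  2.263  1.783  0.754 -1.006] f [-0.  -0.5 -4.3] m [-0.07  0.95 -0.03]
 toolx [ 0.56   0.019 -0.828] tilt 34.08 head 0.034 tooly [0.817 0.156 0.556] toolz [ 0.14  -0.988  0.072]
delta cm [8.31, -3.87, -0.77] dist 9.2
yaw 0.2375999999999996 -6.045585307179587 axle [-0.109 -0.994  0.025] ang 0.03064557981543857 vert 0.02456142456705919
```

>>> apply_moves --pt "1.5 -1 -0.2" --pt "3 -2 -0.4" --pt "4.5 -3 -0.6" --pt "5 -3.87 -0.77" --pt "5 -3.87 -0.77" --yaw '[0.12, 0.235, 0.235, 0.235, 0.235]' --gripper '[30, 30, 30, 30, 30]'

```text
clock: 25.92
tool_pos: [0.4792, -0.2498, 0.1546]
eef_rot: [0.651, 0.325, -0.341, 0.595]
contact_force: [0.2, 0.5, -5.2]
opening: 0.399
```

```bash
python3 -c "
from h import *
s,p,M=show();to(fx(C,[0,0,.125])[0]-.006*M[:,0])
for n in('scene','top'):
    im=snapshot(n);cv2.imwrite(f'pics/{n}8.png',im[:,:,::-1])
    r=silhouettes('roller',n);print(n,[(d['bbox'],round(d['score'],2)) for d in r])
    print(proj(n,[p+.006*M[:,0]]),proj(n,fx(C,[[0,0.06,.08],[0,.076,.08],[0,-.06,.08],[0,-.076,.08]])).round(1).tolist())
a=cv2.imread('pics/top8.png');cv2.imwrite('pics/t8.png',cv2.resize(a[190:290,360:480],None,fx=6,fy=6,interpolation=cv2.INTER_CUBIC))
a=cv2.imread('pics/scene8.png');cv2.imwrite('pics/s8.png',cv2.resize(a[110:220,170:310],None,fx=5,fy=5,interpolation=cv2.INTER_CUBIC))
"; python3 sim4.py|head -1
```

```text
t 25.92 p [ 0.4792 -0.2498  0.1546] op 0.399 q [ 1.297  1.163 -1.402  2.323  1.976  0.889 -1.346] f [ 0.2  0.5 -5.2] m [-0.03  0.96 -0.02]
 toolx [ 0.556  0.018 -0.831] tilt 33.82 head 0.032 tooly [ 0.829 -0.08   0.553] toolz [-0.057 -0.997 -0.059]
delta cm [3.15, 0.26, -0.12] dist 3.2
scene [([133.4, 202.2, 54.2, 22.8], 0.9), ([217.5, 121.1, 25.2, 30.5], 0.66), ([380.2, 228.3, 21.4, 66.6], 0.66)]
[[229.14934133 136.9471035 ]] [[235.1, 172.2], [237.5, 175.9], [218.2, 146.7], [216.1, 143.6]]
top [([402.1, 231.5, 37.0, 16.7], 0.87), ([397.0, 122.4, 21.0, 59.4], 0.76), ([194.6, 277.7, 64.1, 56.7], 0.75)]
[[438.6600363  243.07612456]] [[402.5, 234.2], [395.9, 233.4], [451.8, 239.7], [458.3, 240.5]]
yaw 0.0035999999999996035 -6.279585307179587 axle [-0.111 -0.994  0.025] ang 0.03253347574343198 vert 0.025448694806707004
```

View pics/t8.png

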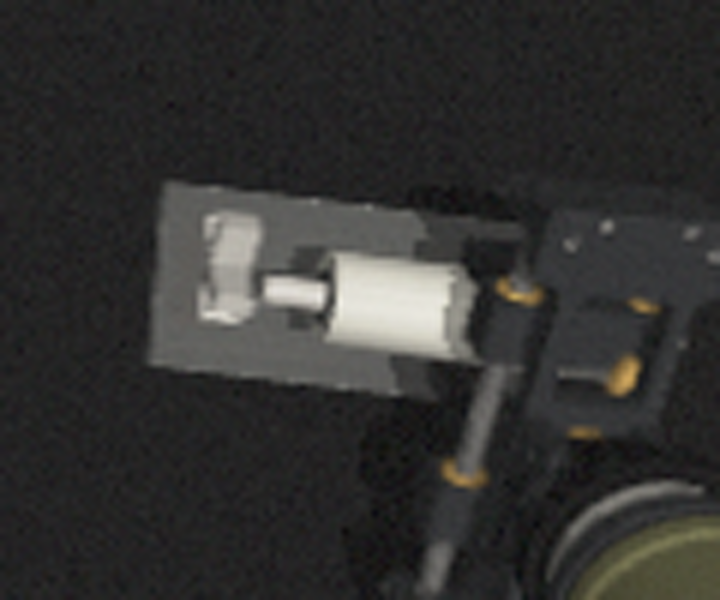

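View pics/s8.png

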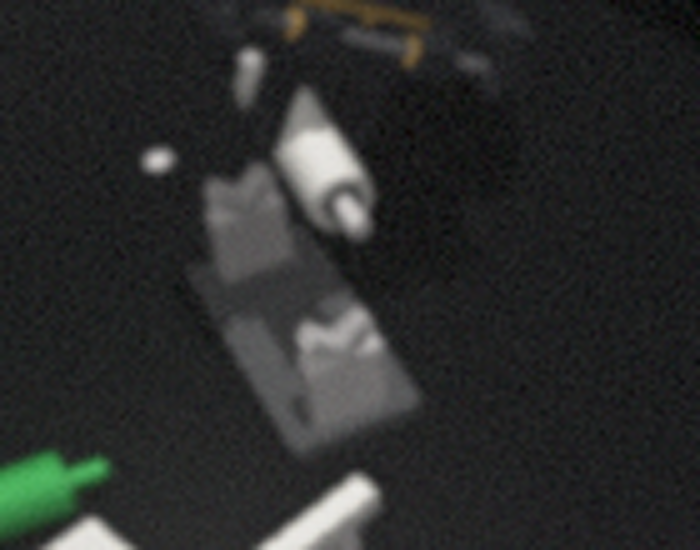

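```bash
python3 -c "
from h import *
s,p,M=st();c=p+.006*M[:,0];a=np.array([.111,.994,-.025])
X,e=tri({'top':(360+264.5/6-.4,190+289/6-.4),'scene':(170+361/5-.4,110+228/5-.4)});print('end',X,e,'pred',c+.078*a,'diff mm',(X-c-.078*a)*1e3)
for n in('top','scene'): print(n,proj(n,[c+.078*a,c+.055*a,c-.078*a]).round(1).tolist())
"
```

```text
end [ 0.49137128 -0.16989849  0.14849462] {'top': array([-0.6,  0.7]), 'scene': array([-0.7, -0.2])} pred [ 0.49352234 -0.17194767  0.15166531] diff mm [-2.15105773  2.04918221 -3.1706956 ]
top [[404.4, 237.4], [414.7, 238.7], [473.9, 246.4]]
scene [[239.8, 154.0], [236.3, 148.6], [217.6, 119.8]]
```

>>> apply_moves --pt "1 0.1 0" --pt "2 0.2 0" --pt "3.15 0.26 0" --pt "3.15 0.26 0" --pt "3.15 0.26 0" --pt "3.15 0.26 0" --yaw '[0, 0, 0, 0, 0, 0]' --gripper '[30, 30, 30, 30, 30, 30]'

```text
clock: 26.62
tool_pos: [0.5014, -0.2488, 0.1338]
eef_rot: [0.651, 0.324, -0.338, 0.597]
contact_force: [0.2, -1.0, -4.5]
opening: 0.399
```

```bash
cat >> h.py <<'E'
def cr():
    s,p,M=show();c0=p+.006*M[:,0];v=c0-[C[0],C[1],0];c,sn=np.cos(C[2]),np.sin(C[2])
    print('roller in cradle mm',(1e3*np.array([c*v[0]+sn*v[1],-sn*v[0]+c*v[1],v[2]])).round(1))
    xf=np.array([c,sn,0]);yf=np.array([-sn,c,0]);f=s['contact_force'];print('f cr',round(float(f@xf),1),round(float(f@yf),1),round(float(f[2]),1))
    print('1cm cr x in tool',(M.T@xf).round(3),'y',(M.T@yf).round(3),'z',(M.T@[0,0,1.]).round(3))
    a=M@(np.array([-.1,.004,.995]));a/=np.linalg.norm(a);print('axle',a.round(3),'angle',np.arccos(abs(a@yf)).round(3))
E
python3 -c "
from h import *
cr()
im=snapshot('scene');cv2.imwrite('pics/s9.png',cv2.resize(im[110:220,170:310,::-1],None,fx=5,fy=5,interpolation=cv2.INTER_CUBIC))
im=snapshot('top');cv2.imwrite('pics/t9.png',cv2.resize(im[190:290,360:480,::-1],None,fx=6,fy=6,interpolation=cv2.INTER_CUBIC))
"
```

```text
t 26.62 p [ 0.5014 -0.2488  0.1338] op 0.399 q [ 1.256  1.217 -1.377  2.287  2.025  0.913 -1.35 ] f [ 0.2 -1.  -4.5] m [-0.09  1.01  0.06]
 toolx [ 0.561  0.018 -0.827] tilt 34.17 head 0.032 tooly [ 0.826 -0.078  0.559] toolz [-0.055 -0.997 -0.058]
roller in cradle mm [  2.5  -0.4 128.8]
f cr 0.2 -1.0 -4.5
1cm cr x in tool [0.557 0.829 0.036] y [ 0.069 -0.003 -0.998] z [-0.827  0.559 -0.058]
axle [-0.107 -0.994  0.027] angle 0.032
```

View pics/s9.png

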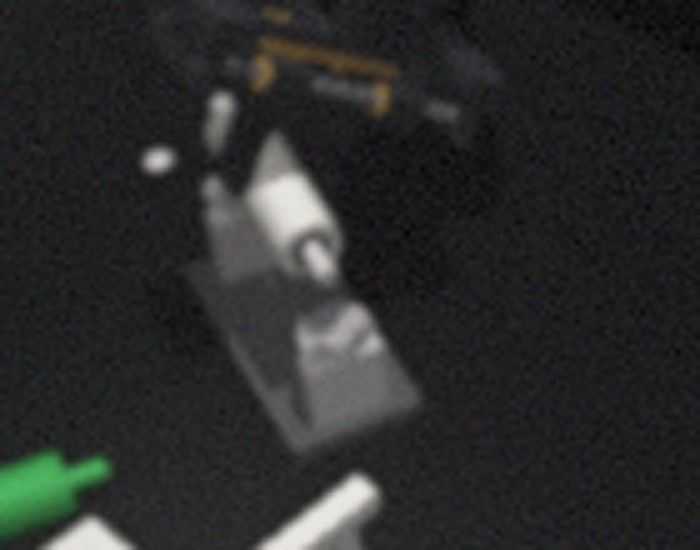

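View pics/t9.png

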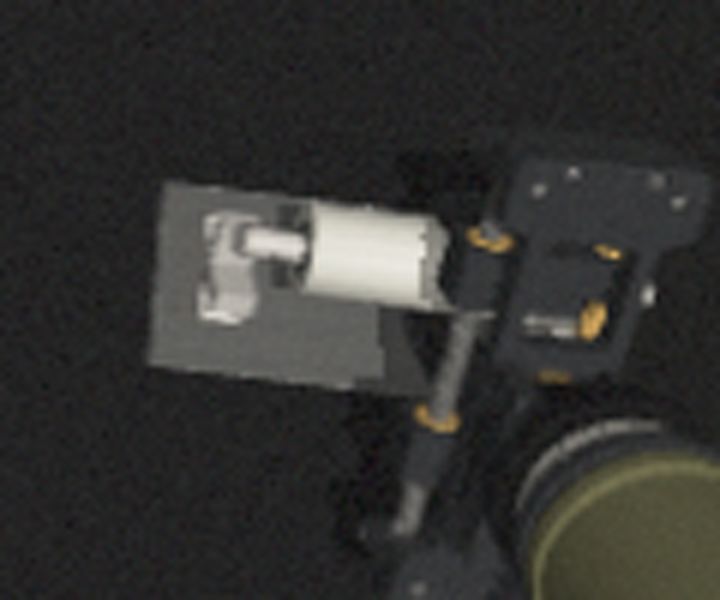

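>>> apply_moves --pt "0.3 -0.55 0" --pt "0.9 -0.9 0.06" --pt "1.5 -1.3 0.1" --pt "2.1 -1.7 0.15" --pt "2.7 -2.1 0.18" --pt "3.05 -2.4 0.2" --pt "3.15 -2.45 0.22" --pt "3.15 -2.45 0.22" --yaw '[0, 0, 0, 0, 0, 0, 0, 0]' --gripper '[30, 30, 30, 30, 30, 30, 30, 30]'

```text
clock: 27.38
tool_pos: [0.4985, -0.2486, 0.0937]
eef_rot: [0.652, 0.324, -0.338, 0.597]
contact_force: [0.3, -0.1, -3.4]
opening: 0.401
```

```bash
python3 -c "
from h import *
cr()
im=snapshot('scene');cv2.imwrite('pics/s10.png',cv2.resize(im[110:220,170:310,::-1],None,fx=5,fy=5,interpolation=cv2.INTER_CUBIC))
im=snapshot('top');cv2.imwrite('pics/t10.png',cv2.resize(im[190:290,360:480,::-1],None,fx=6,fy=6,interpolation=cv2.INTER_CUBIC))
"
```

```text
t 27.38 p [ 0.4985 -0.2486  0.0937] op 0.401 q [ 1.247  1.309 -1.342  2.301  2.127  0.964 -1.375] f [ 0.3 -0.1 -3.4] m [-0.11  0.99 -0.01]
 toolx [ 0.561  0.018 -0.827] tilt 34.17 head 0.032 tooly [ 0.826 -0.078  0.559] toolz [-0.055 -0.997 -0.059]
roller in cradle mm [-0.4 -0.5 88.7]
f cr 0.3 -0.1 -3.4
1cm cr x in tool [0.557 0.829 0.036] y [ 0.069 -0.003 -0.998] z [-0.827  0.559 -0.059]
axle [-0.107 -0.994  0.027] angle 0.032
```

View pics/s10.png

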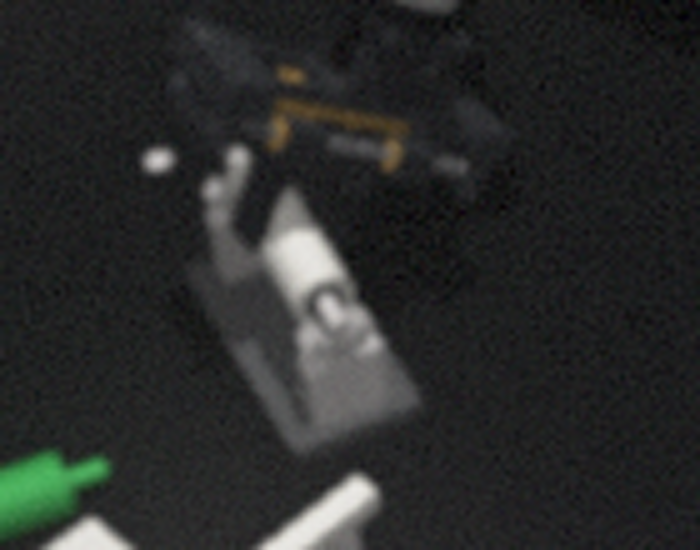

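View pics/t10.png

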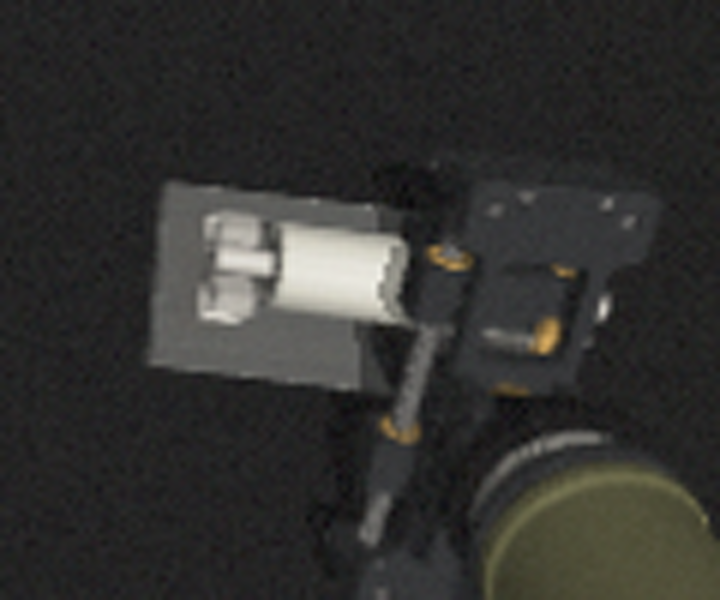

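>>> apply_moves --pt "0.3 -0.2 0.02" --pt "0.6 -0.4 0.04" --pt "0.83 -0.56 0.06" --pt "0.83 -0.56 0.06" --yaw '[0, 0, 0, 0]' --gripper '[30, 30, 30, 30]'

```text
clock: 27.82
tool_pos: [0.4986, -0.2489, 0.0837]
eef_rot: [0.652, 0.323, -0.339, 0.597]
contact_force: [-0.1, -0.2, -4.4]
opening: 0.399
```

```bash
python3 -c "
from h import *
cr()
"
```

```text
t 27.82 p [ 0.4986 -0.2489  0.0837] op 0.399 q [ 1.244  1.331 -1.333  2.301  2.151  0.975 -1.378] f [-0.1 -0.2 -4.4] m [-0.1   1.    0.05]
 toolx [ 0.561  0.017 -0.827] tilt 34.17 head 0.031 tooly [ 0.826 -0.078  0.559] toolz [-0.055 -0.997 -0.058]
roller in cradle mm [-0.3 -0.7 78.8]
f cr -0.1 -0.2 -4.4
1cm cr x in tool [0.558 0.829 0.035] y [ 0.068 -0.003 -0.998] z [-0.827  0.559 -0.058]
axle [-0.108 -0.994  0.027] angle 0.032
```

>>> apply_moves --pt "0.12 -0.08 0.01" --pt "0.25 -0.17 0.02" --pt "0.33 -0.22 0.02" --pt "0.33 -0.22 0.02" --yaw '[0, 0, 0, 0]' --gripper '[30, 30, 30, 30]' --force 20

```text
clock: 28.15
tool_pos: [0.4998, -0.2489, 0.0812]
eef_rot: [0.652, 0.322, -0.337, 0.598]
contact_force: [0.4, -0.3, 2.8]
opening: 0.403
```

```bash
python3 -c "
from h import *
cr()
"
```

```text
t 28.15 p [ 0.4998 -0.2489  0.0812] op 0.403 q [ 1.243  1.34  -1.332  2.301  2.161  0.979 -1.379] f [ 0.4 -0.3  2.8] m [-0.07  0.1  -0.15]
 toolx [ 0.565  0.017 -0.825] tilt 34.39 head 0.03 tooly [ 0.824 -0.078  0.562] toolz [-0.055 -0.997 -0.058]
roller in cradle mm [ 1.  -0.6 76.2]
f cr 0.5 -0.3 2.8
1cm cr x in tool [0.561 0.827 0.036] y [ 0.068 -0.003 -0.998] z [-0.825  0.562 -0.058]
axle [-0.107 -0.994  0.027] angle 0.032
```

>>> apply_moves --pt "0.15 -0.1 0.01" --pt "0.25 -0.17 0.02" --pt "0.25 -0.17 0.02" --pt "0.25 -0.17 0.02" --yaw '[0, 0, 0, 0]' --gripper '[30, 30, 30, 30]' --force 12

```text
clock: 28.48
tool_pos: [0.5003, -0.2488, 0.0805]
eef_rot: [0.652, 0.321, -0.336, 0.599]
contact_force: [-6.3, -2.2, 13.2]
opening: 0.401
```

```bash
python3 -c "
from h import *
cr()
im=snapshot('scene');cv2.imwrite('pics/s11.png',cv2.resize(im[110:220,170:310,::-1],None,fx=5,fy=5,interpolation=cv2.INTER_CUBIC))
im=snapshot('top');cv2.imwrite('pics/t11.png',cv2.resize(im[190:290,360:480,::-1],None,fx=6,fy=6,interpolation=cv2.INTER_CUBIC))
"
```

```text
t 28.48 p [ 0.5003 -0.2488  0.0805] op 0.401 q [ 1.244  1.344 -1.332  2.302  2.17   0.982 -1.379] f [-6.3 -2.2 13.2] m [-0.31  0.24 -0.18]
 toolx [ 0.568  0.016 -0.823] tilt 34.63 head 0.029 tooly [ 0.821 -0.075  0.566] toolz [-0.053 -0.997 -0.056]
roller in cradle mm [ 1.4 -0.4 75.6]
f cr -6.1 -2.8 13.2
1cm cr x in tool [0.564 0.825 0.038] y [ 0.068 -0.001 -0.998] z [-0.823  0.566 -0.056]
axle [-0.106 -0.994  0.029] angle 0.032
```

View pics/s11.png

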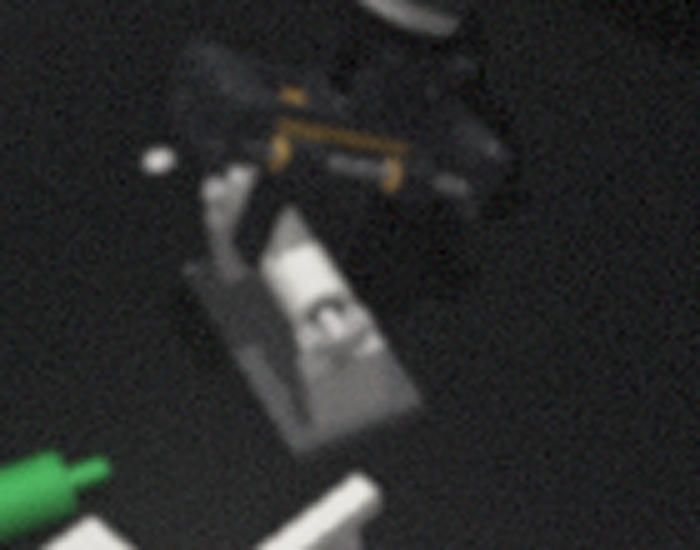

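View pics/t11.png

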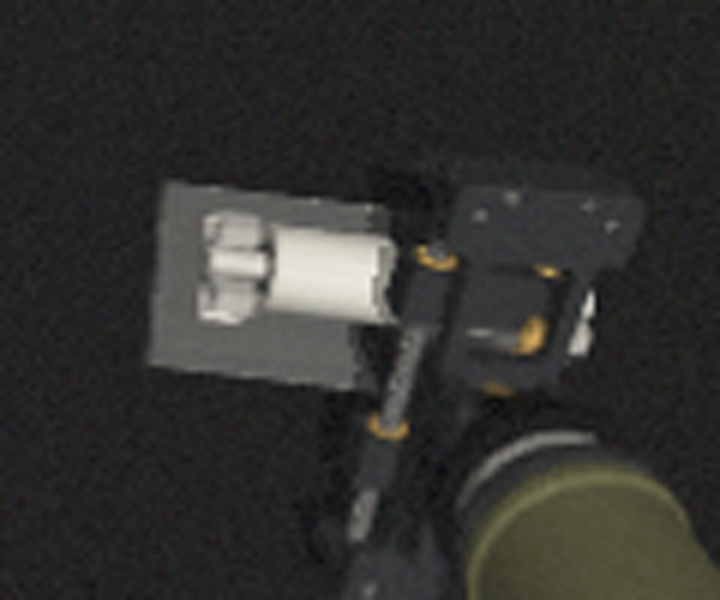

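>>> apply_moves --pt "0 0 0" --pt "0 0 0" --pt "0 0 0" --pt "0 0 0" --yaw '[0, 0, 0, 0]' --gripper '[30, 30, 30, 30]' --force 5

```text
clock: 28.92
tool_pos: [0.5002, -0.2488, 0.0806]
eef_rot: [0.652, 0.321, -0.336, 0.599]
contact_force: [-2.4, -0.4, 2.0]
opening: 0.407
```

```bash
python3 -c "
from h import *
cr()
"
```

```text
t 28.92 p [ 0.5002 -0.2488  0.0806] op 0.407 q [ 1.244  1.344 -1.331  2.303  2.17   0.982 -1.38 ] f [-2.4 -0.4  2. ] m [-0.19  0.57 -0.09]
 toolx [ 0.568  0.016 -0.823] tilt 34.63 head 0.029 tooly [ 0.821 -0.075  0.566] toolz [-0.052 -0.997 -0.056]
roller in cradle mm [ 1.4 -0.5 75.6]
f cr -2.3 -0.6 2.0
1cm cr x in tool [0.564 0.825 0.038] y [ 0.068 -0.    -0.998] z [-0.823  0.566 -0.056]
axle [-0.106 -0.994  0.029] angle 0.033
```

>>> apply_moves --pt "0.08 -0.06 0" --pt "0.16 -0.11 0.01" --pt "0.16 -0.11 0.01" --pt "0.16 -0.11 0.01" --pt "0.05 -0.03 0" --pt "0 0 0" --pt "0 0 0" --yaw '[0, 0, 0, 0, 0, 0, 0]' --gripper '[30, 30, 30, 30, 30, 30, 30]' --force 7

```text
clock: 29.5
tool_pos: [0.5004, -0.2487, 0.0803]
eef_rot: [0.652, 0.321, -0.336, 0.599]
contact_force: [0.4, 0.3, -1.6]
opening: 0.406
```

```bash
python3 -c "
from h import *
cr()
"
```

```text
t 29.5 p [ 0.5004 -0.2487  0.0803] op 0.406 q [ 1.243  1.344 -1.331  2.302  2.17   0.981 -1.38 ] f [ 0.4  0.3 -1.6] m [-0.03  0.48  0.05]
 toolx [ 0.568  0.017 -0.823] tilt 34.61 head 0.029 tooly [ 0.821 -0.075  0.565] toolz [-0.053 -0.997 -0.056]
roller in cradle mm [ 1.5 -0.4 75.3]
f cr 0.3 0.4 -1.6
1cm cr x in tool [0.564 0.825 0.038] y [ 0.068 -0.001 -0.998] z [-0.823  0.565 -0.056]
axle [-0.106 -0.994  0.028] angle 0.032
```

>>> apply_moves --pt "0 0 0" --pt "0 0 0" --pt "0 0 0" --pt "0 0 0" --pt "0 0 0" --yaw '[0, 0, 0, 0, 0]' --gripper '[48, 56, 60, 60, 60]'

```text
clock: 29.92
tool_pos: [0.5004, -0.2487, 0.0803]
eef_rot: [0.652, 0.321, -0.336, 0.599]
contact_force: [-0.6, -0.5, -0.8]
opening: 0.6
```

```bash
python3 -c "
from h import *
cr()
"
```

```text
t 29.92 p [ 0.5004 -0.2487  0.0803] op 0.6 q [ 1.243  1.344 -1.331  2.302  2.17   0.981 -1.38 ] f [-0.6 -0.5 -0.8] m [-0.06  0.43 -0.  ]
 toolx [ 0.568  0.017 -0.823] tilt 34.62 head 0.029 tooly [ 0.821 -0.075  0.565] toolz [-0.052 -0.997 -0.056]
roller in cradle mm [ 1.5 -0.3 75.4]
f cr -0.6 -0.5 -0.8
1cm cr x in tool [0.564 0.825 0.038] y [ 0.068 -0.    -0.998] z [-0.823  0.565 -0.056]
axle [-0.106 -0.994  0.028] angle 0.032
```

>>> apply_moves --pt "-0.7 0 0" --pt "-1.5 0 0" --pt "-2.5 0 0" --pt "-3.5 0 0" --pt "-5 0 0" --pt "-6.5 0 0" --pt "-8 0 0" --pt "-9.5 1 0" --pt "-11 2.5 0" --pt "-13 4 0" --yaw '[0, 0, 0, 0, 0, 0, 0, 0, 0, 0]' --gripper '[60, 60, 60, 60, 60, 60, 60, 60, 60, 60]'

```text
clock: 30.75
tool_pos: [0.4585, -0.2534, 0.2108]
eef_rot: [0.652, 0.322, -0.336, 0.599]
contact_force: [0.3, -0.8, 0.5]
opening: 0.601
```

>>> apply_moves --pt "-2 1.5 0" --pt "-4 3 0" --pt "-6 4.5 0" --pt "-8 6 0" --pt "-8 6 0" --yaw '[0, 0, 0, 0, 0]' --gripper '[60, 60, 60, 60, 60]'

```text
clock: 31.17
tool_pos: [0.4644, -0.2591, 0.3163]
eef_rot: [0.651, 0.319, -0.334, 0.602]
contact_force: [0.6, -0.4, -0.6]
opening: 0.605
```

```bash
python3 -c "
from h import *
show()
for n in('scene','top'):
    im=snapshot(n);cv2.imwrite(f'pics/{n}12.png',im[:,:,::-1])
    r=spot_point('roller',n);print(n,[(d['pixel'],round(d['score'],2)) for d in r],proj(n,fx(C,[0,0,.075])))
a=cv2.imread('pics/top12.png');b=cv2.imread('pics/scene12.png')
cv2.imwrite('pics/tt.png',np.hstack([cv2.resize(a[195:285,370:470],(400,360),interpolation=cv2.INTER_CUBIC),cv2.resize(b[120:210,185:285],(400,360),interpolation=cv2.INTER_CUBIC)]))
"
```

```text
t 31.17 p [ 0.4644 -0.2591  0.3163] op 0.605 q [ 1.461  0.731 -1.424  2.191  1.388  0.527 -0.914] f [ 0.6 -0.4 -0.6] m [-0.07  0.4  -0.04]
 toolx [ 0.573  0.013 -0.82 ] tilt 34.96 head 0.023 tooly [ 0.818 -0.072  0.571] toolz [-0.052 -0.997 -0.052]
scene [([390.2, 260.8], 0.86), ([162.7, 213.8], 0.71), ([225.5, 158.1], 0.67)] [[226.59027039 160.38004088]]
top [([425.8, 239.8], 0.96), ([227.1, 306.4], 0.92), ([404.4, 154.1], 0.81)] [[426.50640342 237.14694701]]
```

View pics/tt.png

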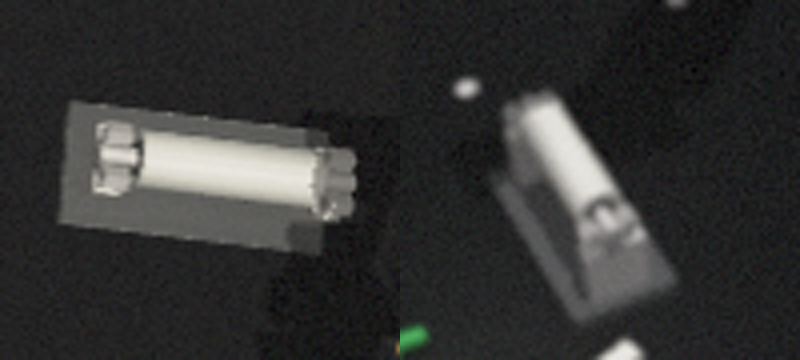

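View pics/scene12.png

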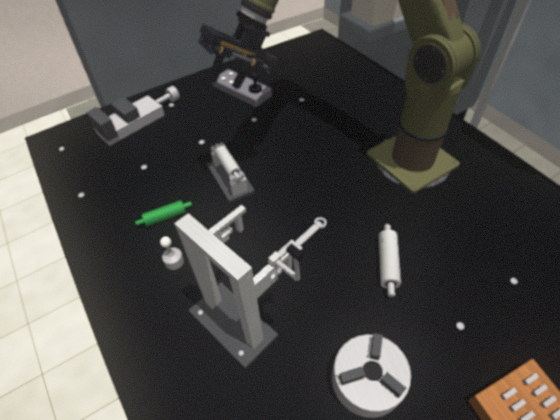

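>>> apply_moves --pt "0 0 0" --pt "0 0 0" --pt "0 0 0" --pt "0 0 0" --yaw '[0, 0, 0, 0]' --gripper '[60, 60, 60, 60]'

```text
clock: 31.7
tool_pos: [0.4612, -0.2589, 0.3089]
eef_rot: [0.651, 0.323, -0.336, 0.598]
contact_force: [0.3, 0.6, -0.0]
opening: 0.6
```

```bash
python3 -c "
from h import *
show();print(finish_job())
"
```

```text
t 31.7 p [ 0.4612 -0.2589  0.3089] op 0.6 q [ 1.457  0.742 -1.417  2.198  1.397  0.53  -0.92 ] f [ 0.3  0.6 -0. ] m [-0.07  0.46  0.03]
 toolx [ 0.565  0.019 -0.825] tilt 34.42 head 0.033 tooly [ 0.823 -0.075  0.562] toolz [-0.051 -0.997 -0.058]
the job is handed in; nothing more can be done
None
```

The job is done and handed in at 31.7 s: the roller lies in both V-blocks and the cam lever is still open. No verdict came back.

- **Lever:** I pinched the lever grip by its ends and swung it up. From the pictures it then stood at about 1.6 rad. The last picture still shows it upright, but I did not measure it again.
- **Tilt:** The moves have no tilt command, so I pushed the arm against its reach limit until the tool was tilted 34°.
- **Roller:** I gripped it across the barrel, lifted it 6 mm and brought it forward until it met the front wall at about x = -31 mm. I backed off, lowered it to about 54 mm below its seat and took it out forward.
- **Placing:** I turned it half round and pressed it lightly into the Vs while held. The arm's pose put its centre at x 1.5, y -0.4, z 75.3 mm in the cradle. I then let go and backed off.

**Last checks:** The pictures show both axle ends in the V-blocks. The roller point found by the network was within about 3 pixels of the expected seat position in both cameras. The tool force was about zero. The ball, chuck and wrench look undisturbed by eye, but I did not measure them.

**Disagreement:** Just before release, the axle direction worked out from the tool was about 0.03 rad off the Vs, inside the 0.05 limit. I took it to settle on release and did not measure the angle afterwards.

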